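Clear the ratchet rack into the roll-top supply cabinet

ROBOT

A 6-joint arm with a two-finger parallel gripper is mounted at the origin on the work surface. World frame = base frame: x ahead of the robot, y to its left, z up, the work surface at z = 0. Lengths are in m, angles in rad, forces in N, time in s.
With the tool pointing down it reaches from about 0.4 to 0.825 m from the base axis. Payload 7 kg.
Tool frame: the origin (TCP) lies at the centre of the arm's flange, where the gripper is bolted on; the fingertips stand 178 mm ahead of it and the grasp point (between the pads) lies 159 mm ahead of it (arm.tcp_to_grasp is the distance from the TCP to the grasp point, in m); z points along the fingers, y is the direction in which the jaws open and shut (so a half turn about z gives the same grasp; the last joint's range is limited). The gripper opens to 88 mm and grips with 3 to 60 N. Pads are 19 mm wide; open, the fingers measure 130 mm over their backs; the gripper's body (78 mm by 193 mm) begins 47 mm behind the grasp point.
Start: joints at [-0.964, 0.359, 0.012, 0, -1.224, -0.288], TCP at [0.212, -0.641, 0.405] pointing down, gripper open.
Joint ranges: [-3.07, 3.07], [-1.43, 2.12], [-1.02, 1.25], [-3.03, 1.67], [-3.05, -0], [-3.03, 3.03]. Speed limits (rad/s): [2.39, 2.39, 3.01, 3.14, 3.14, 3.14].

INTERFACE

Orientations are given as a unit quaternion [x, y, z, w].
In Python, from station import arm gives the robot as it stands.
- The arm moves only by the tool send_rows, never from a script. Its arguments are lists of equal length, an entry for each row: "hand": the closure, from 0 (fully open) to 1 (shut); "translation": the shift along the tool's x, y, z in mm, a list of three; "roll": the turn about the tool's z in rad. In form: {"hand": [hand, ...], "translation": [[x, y, z], ...], "roll": [roll, ...]}. A call has 1 to 8 rows; each row is the pose to reach, as a shift and turn from the pose commanded when the call began, along the tool's axes at that moment; what a row does not reach only later rows make up. A row lasts 1/10 s, in which the tool goes at most 50 mm and 8.59 degrees, less where a joint would pass 70% of its speed; a pose out of reach is approached as far as the arm can. A call with a gripper value outside its range is refused whole. The fingers move at their own pace and stop on an object; the grip force is fixed at half the most. Time passes only in rows, so rows that repeat a pose let the fingers close. It gives the time, the measured TCP pose, the force and the opening at its end, in the units of the state.
- arm.read_state(): the state, without advancing time (a new reading comes with each control period).
- arm.get_image(name): name is "scene" or "top" or "wrist"; returns a dict with "frame" (384x512x3 uint8, red, green, blue), "fx", "fy", "cx", "cy" (pixels), "world_to_cam" (4x4, takes a point from world to camera coordinates); the wrist camera has in their place "hand_eye" (4x4, takes a point from camera to tool coordinates, whose origin is the TCP and whose axes are the flange's). Camera axes: x right, y down, z forward; pixel columns grow to the right and rows downward; lengths in m; the calibration is good to about 2 mm. A picture is of the moment at which its call begins: read the wrist's pose just before it. There is no depth.
- arm.sign_off(): hands the job in, once; it reports no verdict.
Trained networks look in the newest picture that a camera, given by its name, has taken for a name from the list of things; names that differ only in an ending like _2 or _b are one class to them, and where a whole thing is asked for, a point or a joint stands for the part that bears it (a point fixed in the world has none). Each returns a list of dicts, best first, with "confidence" (0 to 1); they miss things now and then, are a little off and sometimes report something else, mostly with a low value. They report only what shows in the picture. A call takes as long as a camera call. They do not tell look-alikes from the thing itself.
- arm.masks_of(label, camera): "pixels" (384x512 bool, what is visible of it).
- arm.spot_point(label, camera): "at" ([x, y, z] in m, in world coordinates, good to about 4 mm: a listed point, or the origin of a listed thing).
The state is a dict: "clock": time; "joints": joint angles; "qd": joint speeds; "joint_torque": joint torques, N m; "eef_pos": TCP position; "orientation": TCP orientation; "wrist_force": force on the tool from outside, world axes, zero at the start; "torque": the same for the moment, N m; "grip_width": opening from 0.0 (shut) to 1.0 (fully open).
Only numpy, scipy, OpenCV 4.12 (cv2) and the standard library are available. Lean on these libraries where they do the work, as an engineer would, in place of code of your own. Each camera call takes 0.05 s, during which the arm holds its last target. There are 200 camera calls.

TASK

Put the ink cartons away for the evening: lift the yellow pawl well clear of the toothed bar, then draw the red jaw all the way back off the cartons in the rack; roll the cabinet's curved cover open, put every carton inside the cabinet, then slide the empty rack's jaw fully home, drop the pawl back into the teeth and roll the cover fully shut. Do not knock the mug, the cactus or the calculator about.

Things in the scene. Friction and masses are not known exactly. Their poses are not given: they have to be found in the camera images.
- cabinet: Fixed roll-top supply cabinet, 280 mm deep (x), 300 mm wide (y), 192 mm tall. Origin: centre of its underside; x points to its back (front at -x), z up. White case: floor top at z 8 mm; front sill x -140 to -132 mm, 50 mm high; 6 mm side cheeks, outer faces at y = +-150 mm, with half-round tops of radius 134 mm; rear half under a fixed grey hood.
- cabinet_axis (a point): The cover's axis at mid width: cabinet x 0, y 0, z 50 mm; it runs along the cabinet's y. The hood reaches forward to x = +11 mm at the top, so with the cover fully open the cabinet is open from above from x = -132 to +11 mm, between y = +-144 mm. Inside: the space bounded by floor, sill, cheeks, hood and shut cover.
- cover (a joint): Angle (rad) of the brown tambour cover about the cabinet's axis; slats at radius 136 to 142 mm, full width. 0: shut, front edge on the sill. It grows as the cover rolls up and back over the hood, to 1.68: fully open. It stays where it is left; 3 to 6 N at the knob moves it.
- cover_knob (a point): Centre of the cover's black knob: a drum 28 mm long (along the cabinet's y), 22 mm across, on a short stem, at mid width, 30 mm off the slats. It is at cabinet x = -172 mm cos(a), z = 50 mm + 172 mm sin(a), a = 10 degrees + cover. Its flat ends can be pinched from above along the cabinet's y all along the arc; the drum turns between the fingers.
- rack: Fixed carton rack with a ratchet clamp: grey base 8 mm thick, x -160 to +55 mm, y +-90 mm. Origin: on the underside, level with the cartons' front faces; z up. Cartons stand on the base in a row: centres at x 20 mm, y -60, -20, 20 or 60 mm, axes parallel to the rack's. Fence behind (x 43 to 49 mm) and end stops (y +-88 mm) rise to z 28 mm; pawl cheeks (y +-18, x -150 to -106 mm) to z 54 mm.
- bar (a joint): Travel (m) of the steel toothed bar with its red jaw: 0 clamped, 0.080 fully withdrawn, towards the rack's -x. Clamped, the jaw (160 mm wide along y) stands before the cartons and its lip (z 77 to 83 mm) covers the front 16 mm of their tops, so they cannot be lifted. The engaged pawl locks it within 7 mm. Free, it slides with about 3 N and stays put.
- bar_knob (a point): Grip point of the black knob on the jaw's top: a block 14 mm (x) by 24 mm (y), from z 83 to 125 mm; this point is at rack x = -8 mm - bar, y 0, z 108 mm.
- pawl (a joint): Angle (rad) of the yellow pawl: 0 engaged in the teeth, clear of them above about 0.25, up to 1.0 raised. It stays where it is left; about 1 N at the tab moves it. With the jaw home (bar 0) it drops freely between two teeth. It pivots about an axis along the rack's y at rack x = -135 mm, z 45 mm.
- pawl_tab (a point): Grip point on the pawl's upright tab, 14 mm wide (along the rack's y), 10 mm thick; the tab's top is 12 mm above this point. Engaged, this point is at rack x = -105 mm, y 0, z 79 mm; as the pawl is lifted it swings back (-x) and slightly up about the pivot.
- carton_1: a printer-ink carton, a rigid box 40 mm (its x) by 32 mm (its y) by 65 mm tall (its z), 50 to 100 g. Origin: centre of its underside. It starts standing in the rack; it may be absent in some starts. Orange with a white band.
- carton_2: a printer-ink carton, a rigid box 40 mm (its x) by 32 mm (its y) by 65 mm tall (its z), 50 to 100 g. Origin: centre of its underside. It starts standing in the rack; it may be absent in some starts. Blue with a white band.
- carton_3: a printer-ink carton, a rigid box 40 mm (its x) by 32 mm (its y) by 65 mm tall (its z), 50 to 100 g. Origin: centre of its underside. It starts standing in the rack; it may be absent in some starts. Green with a white band.
- carton_4: a printer-ink carton, a rigid box 40 mm (its x) by 32 mm (its y) by 65 mm tall (its z), 50 to 100 g. Origin: centre of its underside. It starts standing in the rack; it may be absent in some starts. Brown cardboard with a red band.
- mug: Blue mug, 76 mm across, 85 mm tall, a bystander. Origin: centre of its underside.
- cactus: Small cactus in a terracotta pot, 72 mm across, 110 mm tall, a bystander. Origin: centre of its underside.
- calculator: Grey desk calculator, 130 by 85 by 16 mm, lying flat, a bystander. Origin: centre of its underside.
Mind the look-alikes: they are no part of the job. Leave any black, pink or purple look-alike of the carton_4 alone.

How it is judged:
By the outcome, as a careful person would: the job done as asked, in the order asked, and still so for the second after the job is handed in, with the robot touching nothing.
Of carton_1, carton_2, carton_3, carton_4 only 2 to 4 are there at a start; the rules pass over those that are not, and their reading is None.
At some moment in a run one of carton_1, carton_2, carton_3, carton_4 may be knocked a few centimetres aside while the robot is not near it.
Once in a run the grip may slacken for a moment while it holds something.
It also fails if it takes over 210 s, if anything falls off the work surface, if the arm or the gripper's body presses on something with over 40 N, if the wrist force passes 120 N, or if a joint passes its speed limit or range.

## Working session

There is one attempt and no reset: what is moved stays moved. The work goes in short steps, Python scripts to look and compute and a tool call to move; the robot and the scene stay as the last step left them, time stands still between calls to the robot, and variables do not carry over. Pictures are saved under pics/ and viewed, about 12 in all and at most 16, crops included, and the job is handed in when it is done.

Besides the shell and the picture viewer there is one more tool, called after "Emit:" as name(argument=value, ...), one argument or row to a line, values as JSON. send_rows: Moves the arm, as the interface text tells. Its arguments: {"type":"object","properties":{"hand":{"type":"array"},"translation":{"type":"array"},"roll":{"type":"array"}},"required":["hand","translation","roll"]}

```bash
ls; mkdir -p pics; cat > h.py <<'E'
import numpy as np, cv2
from scipy.spatial.transform import Rotation as R
from station import arm
def shot(n,f=None,crop=None,scale=1):
    d=arm.get_image(n); im=d["frame"][:,:,::-1].copy()
    if crop: x0,y0,x1,y1=crop; im=im[y0:y1,x0:x1]
    if f: cv2.imwrite("pics/"+f,cv2.resize(im,None,fx=scale,fy=scale,interpolation=cv2.INTER_CUBIC))
    return d
def st():
    s=arm.read_state(); return s
def rel(p,yaw=None):
    """shift (mm) in tool axes for grasp point to reach world p; uses measured pose"""
    s=st(); Q=R.from_quat(s["orientation"]); g=np.array(s["eef_pos"])+Q.apply([0,0,arm.tcp_to_grasp])
    return np.round(Q.inv().apply(np.array(p)-g)*1000,1)
def proj(d,p):
    c=d["world_to_cam"]@np.r_[p,1]; return np.array([d["fx"]*c[0]/c[2]+d["cx"],d["fy"]*c[1]/c[2]+d["cy"]])
def pix(d,u,v,z):
    T=np.linalg.inv(d["world_to_cam"]); r=T[:3,:3]@np.array([(u-d["cx"])/d["fx"],(v-d["cy"])/d["fy"],1]); o=T[:3,3]
    return o+r*(z-o[2])/r[2]
E
python3 - <<'E'
from h import *
s=st(); print({k:np.round(v,3) for k,v in s.items()}); print(R.from_quat(s["orientation"]).as_matrix().round(3))
for c in("scene","top"):
    d=shot(c,c+"0.png",scale=1.5)
    for l in ["cabinet","cabinet_axis","cover_knob","rack","bar_knob","pawl_tab","carton_1","mug","cactus","calculator"]:
        print(c,l,[(np.round(o["at"],3),round(o["confidence"],2),proj(d,o["at"]).astype(int)) for o in arm.spot_point(l,c)])
E
```

```text
pics
{'clock': np.float64(0.0), 'joints': array([-0.964,  0.359,  0.011, -0.   , -1.224, -0.288]), 'qd': array([ 0.   ,  0.002, -0.   ,  0.   , -0.   ,  0.001]), 'joint_torque': array([-3.0000e-03, -5.8271e+01,  2.9305e+01,  6.9970e+00,  7.0000e-03,
       -0.0000e+00]), 'eef_pos': array([ 0.211, -0.641,  0.404]), 'orientation': array([-0.159,  0.987,  0.001, -0.   ]), 'wrist_force': array([ 0.71 , -0.819, -0.61 ]), 'torque': array([ 0.028, -0.024, -0.068]), 'grip_width': np.float64(0.999)}
[[-0.95  -0.313 -0.001]
 [-0.313  0.95   0.002]
 [ 0.     0.002 -1.   ]]
scene cabinet [(array([0.609, 0.247, 0.001]), 0.61, array([353, 309]))]
scene cabinet_axis [(array([0.604, 0.251, 0.05 ]), 0.7, array([360, 301]))]
scene cover_knob [(array([0.437, 0.216, 0.083]), 0.83, array([383, 227]))]
scene rack [(array([ 0.498, -0.19 , -0.   ]), 0.97, array([223, 181])), (array([ 0.516, -0.17 ,  0.006]), 0.63, array([225, 189])), (array([ 0.438, -0.167,  0.012]), 0.55, array([243, 167]))]
scene bar_knob [(array([ 0.496, -0.197,  0.11 ]), 0.96, array([217, 155])), (array([ 0.481, -0.167,  0.01 ]), 0.71, 
[... 1498 characters left out ...]
)), (array([ 0.256, -0.237, -0.   ]), 0.69, array([317, 291])), (array([ 0.521, -0.163,  0.007]), 0.67, array([289, 194])), (array([ 0.35 , -0.354,  0.   ]), 0.62, array([358, 256])), (array([ 0.557, -0.166,  0.008]), 0.56, array([290, 182])), (array([ 0.478, -0.165,  0.012]), 0.55, array([290, 209])), (array([ 0.434, -0.166,  0.009]), 0.53, array([290, 225])), (array([ 0.59 , -0.049, -0.003]), 0.53, array([248, 171]))]
top mug [(array([ 0.736, -0.128,  0.002]), 0.93, array([275, 121]))]
top cactus [(array([ 0.698, -0.283, -0.003]), 0.76, array([329, 134]))]
top calculator [(array([ 0.416, -0.05 , -0.001]), 0.96, array([249, 232])), (array([ 0.696, -0.284, -0.001]), 0.42, array([329, 135]))]
```

View pics/scene0.png

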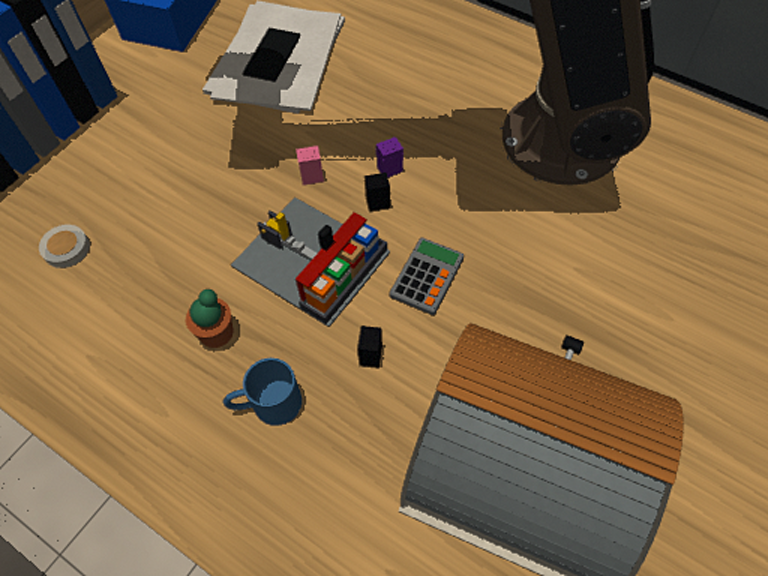

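View pics/top0.png

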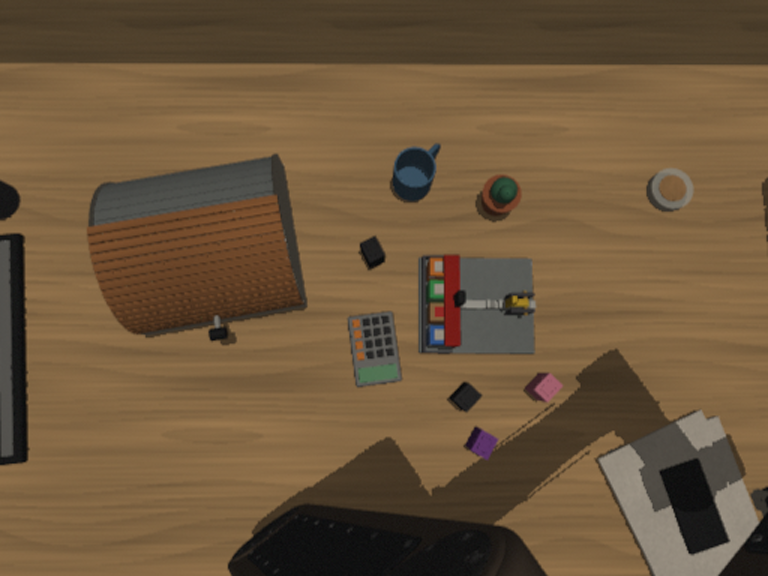

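The scene and top views agree. Four real cartons stand in the rack: orange (437,268), green (437,290), brown (437,312) and blue (437,335), as pixels in the enlarged top view. The look-alikes are black (372,252), black (465,396), pink (546,388) and purple (482,443), all standing free. The pawl is at (518,303), the jaw knob at (460,299) and the cover knob at (218,333). Rack yaw is about 90°, cabinet yaw about 10.5°.

Now I'll move above the pawl.

Emit:
send_rows(
  hand=[0.3,0.3,0.3,0.3,0.3,0.3,0.3,0.3],
  translation=[
    [-40,25,0],
    [-85,53,0],
    [-130,82,0],
    [-175,110,0],
    [-220,138,0],
    [-265,167,0],
    [-310,195,0],
    [-345,217,0],
  ],
  roll=[-0.13,-0.27,-0.41,-0.55,-0.69,-0.83,-0.97,-1.11],
)

```text
clock: 1.9
eef_pos: [0.4654, -0.333, 0.4051]
orientation: [-0.657, 0.754, -0.0, 0.0]
wrist_force: [-0.3, -0.8, -0.0]
grip_width: 0.704
```

Emit:
send_rows(
  hand=[0.5,0.5,0.5],
  translation=[
    [0,0,20],
    [0,0,40],
    [0,0,50],
  ],
  roll=[-0.07,-0.143,-0.143],
)

```text
clock: 2.2
eef_pos: [0.4645, -0.334, 0.3532]
orientation: [0.708, -0.706, -0.001, 0.0]
wrist_force: [-0.6, -0.2, 0.2]
grip_width: 0.523
```

```bash
cat >> h.py <<'E'
def info():
    s=st(); Q=R.from_quat(s["orientation"]); m=Q.as_matrix()
    print("t",round(s["clock"],2),"g",(np.array(s["eef_pos"])+m[:,2]*arm.tcp_to_grasp).round(4),"yang",round(np.degrees(np.arctan2(m[1,1],m[0,1])),1),"tilt",m[:,2].round(3),"F",np.round(s["wrist_force"],1),"w",round(float(s["grip_width"]),3))
def spots(labels,cams):
    for c in cams:
        arm.get_image(c)
        for l in labels: print(c,l,[(np.round(o["at"],3),round(o["confidence"],2)) for o in arm.spot_point(l,c)])
E
python3 - <<'E'
from h import *
info(); shot("wrist","w1.png",scale=1.5)
spots(["pawl_tab","bar_knob","rack","carton_1"],["wrist"])
print(rel([.499,-.292,.082]))
E
```

```text
t 2.2 g [ 0.4642 -0.3339  0.1939] yang -179.8 tilt [-0.002  0.001 -1.   ] F [-0.6 -0.2  0.2] w 0.523
wrist pawl_tab [(array([ 0.499, -0.297,  0.083]), 0.61)]
wrist bar_knob []
wrist rack [(array([ 0.499, -0.187,  0.004]), 0.83)]
wrist carton_1 []
[-43.6 -34.  114.5]
```

View pics/w1.png

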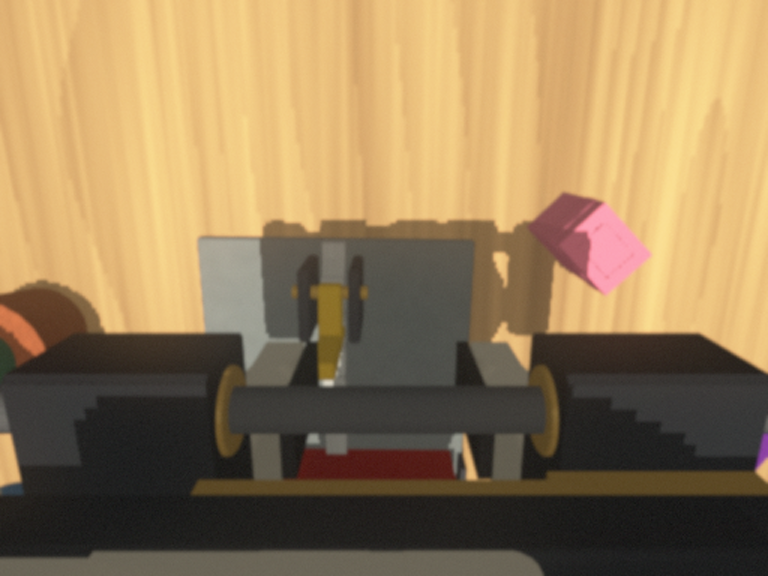

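The wrist view shows the pawl at (330,330), between its cheeks and under the fingers. The gripper body is wide along y. I'll go onto the tab, pinch it and lift it along its arc.

Emit:
send_rows(
  hand=[0.5,0.5,0.5,0.5,0.5,0.5],
  translation=[
    [-21,-17,0],
    [-42,-34,10],
    [-42,-34,50],
    [-42,-34,85],
    [-42,-34,112],
    [-42,-34,112],
  ],
  roll=[0,0,0,0,0,0],
)

```text
clock: 3.1
eef_pos: [0.4972, -0.2926, 0.2399]
orientation: [-0.707, 0.707, 0.002, -0.001]
wrist_force: [0.0, 0.7, 0.2]
grip_width: 0.495
```

Emit:
send_rows(
  hand=[1,1,1,1,1,1,1],
  translation=[
    [0,0,0],
    [0,0,0],
    [0,0,0],
    [0,0,0],
    [0,0,0],
    [0,0,0],
    [0,0,0],
  ],
  roll=[0,0,0,0,0,0,0],
)

```text
clock: 3.8
eef_pos: [0.4979, -0.2928, 0.2437]
orientation: [0.707, -0.707, -0.0, 0.0]
wrist_force: [-4.1, 0.7, 7.7]
grip_width: 0.157
```

```bash
python3 - <<'E'
from h import *
info()
import numpy as np
for a in (.2,.4,.6,.8,.9):
    c,s=np.cos(a),np.sin(a); print(a,[30*c-34*s-30,30*s+34*c-34])
E
```

```text
t 3.8 g [ 0.4978 -0.2929  0.0844] yang -179.9 tilt [-0.001 -0.    -1.   ] F [-4.1  0.7  7.7] w 0.157
0.2 [np.float64(-7.352759911794834), np.float64(5.282343570454053)]
0.4 [np.float64(-15.608393818407567), np.float64(8.99862406535761)]
0.6 [np.float64(-24.437775648140853), np.float64(11.000685108780118)]
0.8 [np.float64(-33.488905810168816), np.float64(11.208710844789309)]
0.9 [np.float64(-37.98481587921451), np.float64(10.634546210027096)]
```

Emit:
send_rows(
  hand=[1,1,1,1,1,1,1,1],
  translation=[
    [4,0,-3],
    [8,0,-5],
    [16,0,-9],
    [20,0,-10],
    [25,0,-11],
    [30,0,-11],
    [35,0,-11],
    [36,0,-11],
  ],
  roll=[0,0,0,0,0,0,0,0],
)

```text
clock: 4.6
eef_pos: [0.4978, -0.3282, 0.254]
orientation: [0.707, -0.707, -0.001, -0.0]
wrist_force: [-3.5, 6.6, 5.2]
grip_width: 0.156
```

Emit:
send_rows(
  hand=[1,0.5,0.5,0.5,0.5,0.5,0.5,0.5],
  translation=[
    [0,0,0],
    [0,0,0],
    [0,0,0],
    [0,0,0],
    [0,0,-30],
    [0,0,-60],
    [0,0,-90],
    [0,0,-90],
  ],
  roll=[0,0,0,0,0,0,0,0],
)

```text
clock: 5.4
eef_pos: [0.4998, -0.3294, 0.3485]
orientation: [0.708, -0.706, 0.004, -0.001]
wrist_force: [0.3, -0.6, -0.5]
grip_width: 0.502
```

```bash
python3 - <<'E'
from h import *
info(); spots(["pawl_tab","bar_knob","rack"],["scene","top","wrist"])
print(rel([.498,-.196,.108]))
E
```

```text
t 5.4 g [ 0.5009 -0.33    0.1892] yang -179.9 tilt [ 0.007 -0.003 -1.   ] F [ 0.3 -0.6 -0.5] w 0.502
scene pawl_tab [(array([ 0.502, -0.321,  0.09 ]), 0.69)]
scene bar_knob [(array([ 0.496, -0.195,  0.108]), 0.66)]
scene rack [(array([ 0.496, -0.19 ,  0.004]), 0.66)]
top pawl_tab [(array([ 0.498, -0.319,  0.093]), 0.42)]
top bar_knob []
top rack []
wrist pawl_tab [(array([ 0.497, -0.323,  0.097]), 0.73)]
wrist bar_knob []
wrist rack [(array([ 0.501, -0.19 ,  0.002]), 0.83)]
[-132.7    0.2   76. ]
```

Emit:
send_rows(
  hand=[0.4,0.4,0.4,0.4,0.4,0.4,0.4,0.4],
  translation=[
    [-35,0,0],
    [-70,2,0],
    [-105,2,0],
    [-133,2,5],
    [-133,2,35],
    [-133,2,60],
    [-133,2,78],
    [-133,2,78],
  ],
  roll=[0,0,0,0,0,0,0,0],
)

```text
clock: 6.8
eef_pos: [0.4954, -0.1955, 0.2634]
orientation: [0.707, -0.707, -0.002, 0.001]
wrist_force: [0.3, -0.1, 0.2]
grip_width: 0.602
```

Emit:
send_rows(
  hand=[1,1,1,1,1,1],
  translation=[
    [0,0,0],
    [0,0,0],
    [0,0,0],
    [0,0,0],
    [0,0,0],
    [0,0,0],
  ],
  roll=[0,0,0,0,0,0],
)

```text
clock: 7.4
eef_pos: [0.4978, -0.1958, 0.2667]
orientation: [0.708, -0.707, 0.002, -0.001]
wrist_force: [4.7, -0.2, -1.3]
grip_width: 0.273
```

```bash
python3 - <<'E'
from h import *
info()
E
```

```text
t 7.4 g [ 0.4985 -0.1959  0.1074] yang -179.9 tilt [ 0.004 -0.    -1.   ] F [ 4.7 -0.2 -1.3] w 0.273
```

Gripped at 24 mm. Drawing the jaw back 80 mm (tool +x).

Emit:
send_rows(
  hand=[1,1,1,1,1,1,1,1],
  translation=[
    [8,0,0],
    [20,0,0],
    [34,0,0],
    [48,0,0],
    [62,0,0],
    [74,0,0],
    [82,0,0],
    [82,0,0],
  ],
  roll=[0,0,0,0,0,0,0,0],
)

```text
clock: 8.2
eef_pos: [0.4973, -0.2776, 0.2664]
orientation: [0.707, -0.707, 0.0, -0.002]
wrist_force: [5.0, 11.9, 7.2]
grip_width: 0.272
```

```bash
python3 - <<'E'
from h import *
info()
E
```

```text
t 8.2 g [ 0.4977 -0.2773  0.1071] yang -180.0 tilt [ 0.003  0.002 -1.   ] F [ 5.  11.9  7.2] w 0.272
```

Emit:
send_rows(
  hand=[0.5,0.5,0.5,0.5,0.5,0.5,0.5,0.5],
  translation=[
    [-2,0,0],
    [-2,0,0],
    [-2,0,0],
    [-2,0,-20],
    [-2,0,-50],
    [-5,0,-80],
    [-40,0,-100],
    [-85,6,-110],
  ],
  roll=[0,0,0,0,0,0,0.1,0.2],
)

```text
clock: 9.0
eef_pos: [0.4907, -0.1933, 0.3772]
orientation: [-0.631, 0.776, -0.001, 0.0]
wrist_force: [1.0, 1.5, -0.1]
grip_width: 0.501
```

```bash
python3 - <<'E'
from h import *
info(); spots(["bar_knob","pawl_tab","carton_1"],["scene"])
Q=R.from_quat(st()["orientation"])
print(rel([.4375,.215,.19]))
E
```

```text
t 9.0 g [ 0.491  -0.1934  0.2179] yang 168.2 tilt [ 0.002 -0.001 -1.   ] F [ 1.   1.5 -0.1] w 0.501
scene bar_knob [(array([ 0.498, -0.277,  0.108]), 0.74)]
scene pawl_tab [(array([ 0.501, -0.321,  0.093]), 0.51)]
scene carton_1 [(array([ 0.558, -0.167,  0.006]), 0.98), (array([ 0.515, -0.168,  0.003]), 0.9), (array([ 0.479, -0.167,  0.009]), 0.83), (array([ 0.595, -0.046, -0.001]), 0.8), (array([ 0.441, -0.166,  0.011]), 0.58), (array([ 0.332, -0.212,  0.004]), 0.58), (array([ 0.249, -0.243, -0.002]), 0.55)]
[-389.1  131.1   26.7]
```

Emit:
send_rows(
  hand=[0.4,0.4,0.4,0.4,0.4,0.4,0.4,0.4],
  translation=[
    [-40,14,5],
    [-85,29,10],
    [-130,44,15],
    [-176,60,20],
    [-222,75,25],
    [-268,90,27],
    [-314,106,27],
    [-355,120,27],
  ],
  roll=[0.12,0.27,0.41,0.55,0.69,0.83,0.97,1.11],
)

```text
clock: 10.0
eef_pos: [0.448, 0.1437, 0.3483]
orientation: [-0.174, 0.985, -0.001, -0.001]
wrist_force: [0.9, 0.2, 1.1]
grip_width: 0.6
```

```bash
python3 - <<'E'
from h import *
info(); shot("wrist","w2.png",scale=1.5); spots(["cover_knob","cabinet_axis","cabinet"],["wrist","scene","top"])
print(rel([.4375,.215,.082]))
E
```

```text
t 10.0 g [0.4478 0.1435 0.189 ] yang 110.0 tilt [-0.001 -0.001 -1.   ] F [0.9 0.2 1.1] w 0.6
wrist cover_knob [(array([0.439, 0.216, 0.08 ]), 0.65)]
wrist cabinet_axis []
wrist cabinet []
scene cover_knob [(array([0.436, 0.216, 0.084]), 0.65)]
scene cabinet_axis [(array([0.607, 0.247, 0.049]), 0.76)]
scene cabinet [(array([0.612, 0.249, 0.003]), 0.6)]
top cover_knob []
top cabinet_axis [(array([0.611, 0.25 , 0.055]), 0.78)]
top cabinet [(array([ 0.611,  0.244, -0.002]), 0.92)]
[-15.1  71.7 107.8]
```

View pics/w2.png

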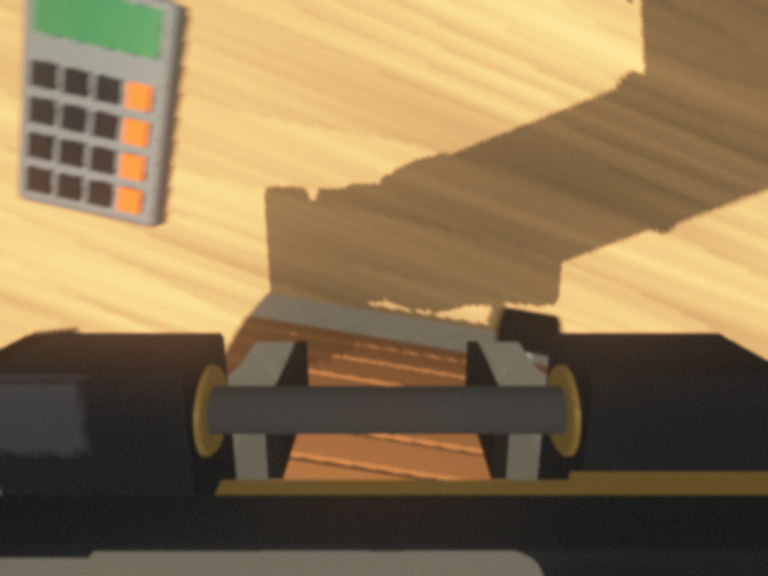

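Emit:
send_rows(
  hand=[0.3,0.3,0.3,0.3,0.3,0.3,0.3,0.3],
  translation=[
    [-7,35,0],
    [-15,72,0],
    [-15,72,10],
    [-15,72,40],
    [-15,72,70],
    [-15,72,95],
    [-15,72,107],
    [-15,72,107],
  ],
  roll=[0.08,0.165,0.165,0.165,0.165,0.165,0.165,0.165],
)

```text
clock: 11.45
eef_pos: [0.4367, 0.2149, 0.2403]
orientation: [-0.095, 0.995, -0.001, -0.002]
wrist_force: [1.0, -0.2, 0.4]
grip_width: 0.698
```

Emit:
send_rows(
  hand=[1,1,1,1,1,1,1],
  translation=[
    [0,0,0],
    [0,0,0],
    [0,0,0],
    [0,0,0],
    [0,0,0],
    [0,0,0],
    [0,0,0],
  ],
  roll=[0,0,0,0,0,0,0],
)

```text
clock: 12.15
eef_pos: [0.4372, 0.2157, 0.2423]
orientation: [-0.095, 0.995, 0.0, 0.0]
wrist_force: [1.8, -0.7, 2.3]
grip_width: 0.316
```

```bash
python3 - <<'E'
from h import *
info(); shot("scene","s3.png",crop=(200,100,512,384),scale=2)
for c in np.linspace(0.08,1.7,22):
    a0=np.radians(10);a=a0+c
    print(round(c,2),np.round([172*(np.cos(a0)-np.cos(a)),-172*(np.sin(a)-np.sin(a0))]))
E
```

```text
t 12.15 g [0.4373 0.2158 0.083 ] yang 100.9 tilt [ 0.  0. -1.] F [ 1.8 -0.7  2.3] w 0.316
0.08 [  3. -13.]
0.16 [  7. -26.]
0.23 [ 12. -39.]
0.31 [ 17. -50.]
0.39 [ 24. -62.]
0.47 [ 31. -73.]
0.54 [ 40. -83.]
0.62 [ 49. -93.]
0.7 [  59. -102.]
0.77 [  69. -110.]
0.85 [  80. -117.]
0.93 [  92. -124.]
1.01 [ 104. -129.]
1.08 [ 116. -134.]
1.16 [ 129. -137.]
1.24 [ 142. -140.]
1.31 [ 155. -142.]
1.39 [ 169. -142.]
1.47 [ 182. -142.]
1.55 [ 195. -140.]
1.62 [ 208. -138.]
1.7 [ 221. -134.]
```

View pics/s3.png

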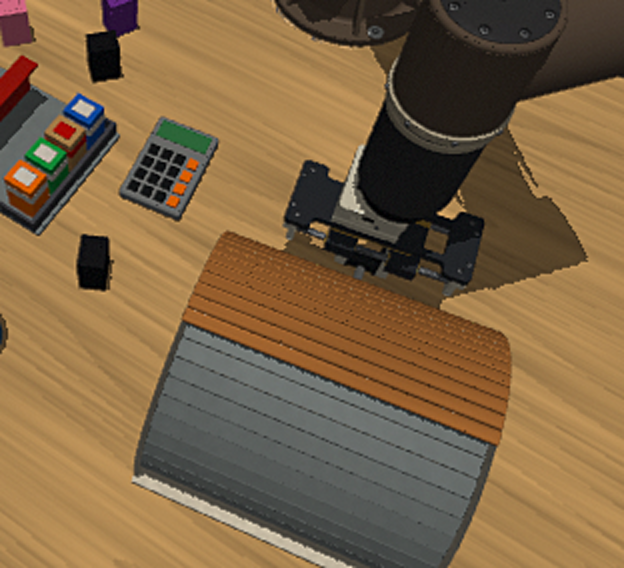

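The drum is pinched at 27.8 mm, and the scene shows the gripper on the knob. I'll roll the cover open along the arc.

Emit:
send_rows(
  hand=[1,1,1,1,1,1,1,1],
  translation=[
    [-3,0,-13],
    [-7,0,-26],
    [-12,0,-39],
    [-17,0,-50],
    [-24,0,-62],
    [-31,0,-73],
    [-40,0,-83],
    [-49,0,-93],
  ],
  roll=[0,0,0,0,0,0,0,0],
)

```text
clock: 13.0
eef_pos: [0.4846, 0.2244, 0.3347]
orientation: [-0.095, 0.995, -0.001, -0.002]
wrist_force: [-1.6, -2.1, -7.3]
grip_width: 0.317
```

```bash
python3 - <<'E'
from h import *
info()
E
```

```text
t 13.0 g [0.484  0.2241 0.1754] yang 100.9 tilt [-0.004 -0.002 -1.   ] F [-1.6 -2.1 -7.3] w 0.317
```

Emit:
send_rows(
  hand=[1,1,1,1,1,1,1,1],
  translation=[
    [-10,0,-9],
    [-20,0,-17],
    [-31,0,-24],
    [-43,0,-31],
    [-55,0,-36],
    [-67,0,-41],
    [-80,0,-44],
    [-93,0,-47],
  ],
  roll=[0,0,0,0,0,0,0,0],
)

```text
clock: 13.8
eef_pos: [0.5766, 0.2412, 0.3831]
orientation: [-0.095, 0.995, -0.001, -0.001]
wrist_force: [-4.1, -7.4, 1.7]
grip_width: 0.313
```

Emit:
send_rows(
  hand=[1,1,1,1,1,1,1,1],
  translation=[
    [-13,0,-2],
    [-27,0,-2],
    [-40,0,-2],
    [-53,0,0],
    [-66,0,2],
    [-75,0,4],
    [-80,0,6],
    [-80,0,6],
  ],
  roll=[0,0,0,0,0,0,0,0],
)

```text
clock: 14.6
eef_pos: [0.6573, 0.2559, 0.3782]
orientation: [-0.095, 0.996, -0.002, 0.002]
wrist_force: [5.8, -9.6, 3.5]
grip_width: 0.318
```

```bash
python3 - <<'E'
from h import *
info()
E
```

```text
t 14.6 g [0.6579 0.2554 0.2189] yang 100.9 tilt [ 0.004 -0.003 -1.   ] F [ 5.8 -9.6  3.5] w 0.318
```

Emit:
send_rows(
  hand=[1,1,1,1],
  translation=[
    [-3,-1,1],
    [-6,-2,2],
    [-8,-2,2],
    [-8,-2,2],
  ],
  roll=[0,0,0,0],
)

```text
clock: 15.0
eef_pos: [0.6601, 0.256, 0.3777]
orientation: [-0.095, 0.995, -0.001, -0.003]
wrist_force: [-28.2, -6.2, 24.4]
grip_width: 0.32
```

```bash
python3 - <<'E'
from h import *
info()
E
```

```text
t 15.0 g [0.6591 0.2555 0.2184] yang 100.9 tilt [-0.007 -0.003 -1.   ] F [-28.2  -6.2  24.4] w 0.32
```

Emit:
send_rows(
  hand=[1,0.3,0.3,0.3,0.3,0.3,0.3,0.3],
  translation=[
    [6,2,-2],
    [6,2,-2],
    [6,2,-2],
    [6,2,-2],
    [6,2,-25],
    [6,2,-55],
    [20,0,-70],
    [40,-40,-75],
  ],
  roll=[0,0,0,0,0,0,0,0],
)

```text
clock: 15.8
eef_pos: [0.6321, 0.2136, 0.4504]
orientation: [-0.097, 0.995, 0.001, 0.001]
wrist_force: [0.9, -1.4, -0.2]
grip_width: 0.698
```

```bash
python3 - <<'E'
from h import *
info(); spots(["cover_knob","cabinet_axis","cabinet"],["scene","top"]); spots(["carton_1"],["top"]); print(rel([.557,-.163,.16]))
E
```

```text
t 15.8 g [0.6325 0.2138 0.2911] yang 101.1 tilt [ 0.003  0.002 -1.   ] F [ 0.9 -1.4 -0.2] w 0.698
scene cover_knob [(array([0.649, 0.256, 0.219]), 0.96)]
scene cabinet_axis [(array([0.605, 0.25 , 0.051]), 0.88)]
scene cabinet []
top cover_knob [(array([0.651, 0.251, 0.214]), 0.91)]
top cabinet_axis [(array([0.612, 0.246, 0.054]), 0.78), (array([ 0.435, -0.163,  0.01 ]), 0.62)]
top cabinet [(array([ 0.419, -0.053,  0.   ]), 0.66), (array([0.611, 0.246, 0.003]), 0.57), (array([ 0.696, -0.282, -0.002]), 0.39)]
top carton_1 [(array([ 0.48 , -0.166,  0.014]), 0.78), (array([ 0.521, -0.164,  0.008]), 0.74), (array([ 0.594, -0.049, -0.001]), 0.74), (array([ 0.563, -0.162,  0.008]), 0.55), (array([ 0.346, -0.355,  0.001]), 0.51), (array([ 0.254, -0.235,  0.001]), 0.51), (array([ 0.329, -0.21 , -0.   ]), 0.47), (array([ 0.436, -0.167,  0.011]), 0.46)]
[ 144.3 -353.1  129.3]
```

Emit:
send_rows(
  hand=[0.1,0.1,0.1,0.1,0.1,0.1,0.1,0.1],
  translation=[
    [18,-40,0],
    [36,-84,0],
    [54,-130,0],
    [72,-176,10],
    [90,-222,30],
    [108,-268,50],
    [126,-314,70],
    [144,-350,80],
  ],
  roll=[0.03,0.06,0.09,0.12,0.15,0.19,0.19,0.19],
)

```text
clock: 17.1
eef_pos: [0.5566, -0.1602, 0.3681]
orientation: [-0.001, 1.0, 0.0, -0.001]
wrist_force: [0.7, -0.3, -0.4]
grip_width: 0.903
```

```bash
python3 - <<'E'
from h import *
info(); d=shot("wrist","w4.png",scale=1.5); spots(["carton_1"],["wrist"]);  print(rel([.558,-.166,.054]))
E
```

```text
t 17.1 g [ 0.5564 -0.1602  0.2088] yang 90.1 tilt [-0.001  0.    -1.   ] F [ 0.7 -0.3 -0.4] w 0.903
wrist carton_1 [(array([ 0.57 , -0.168,  0.009]), 0.92), (array([ 0.481, -0.168,  0.004]), 0.78), (array([ 0.516, -0.169,  0.007]), 0.67), (array([ 0.44 , -0.17 ,  0.006]), 0.59), (array([ 0.597, -0.052,  0.001]), 0.56), (array([ 0.745, -0.124, -0.   ]), 0.25)]
[ -2.8  -4.8 154.8]
```

View pics/w4.png

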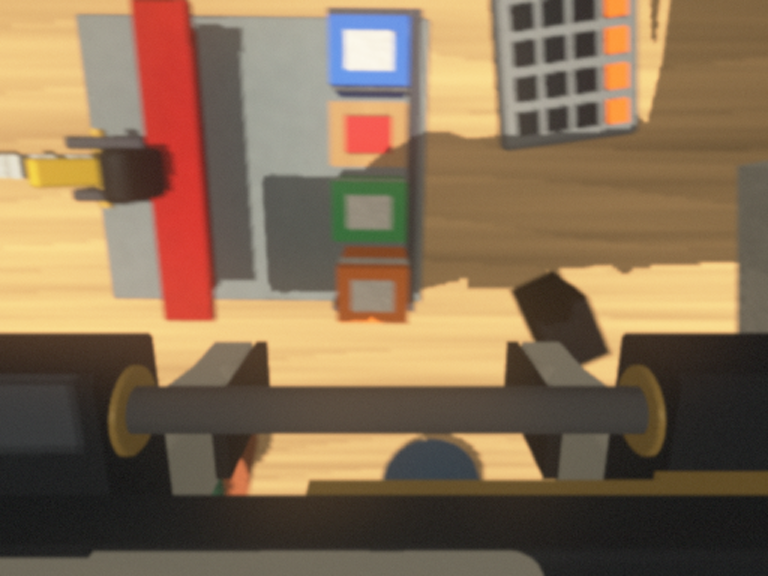

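The wrist view shows blue (370,50), brown (368,133), green (368,212) and orange (372,293) in the rack, with the jaw withdrawn. Orange sits about 5 mm further out than its slot. The black look-alike is at (560,315). I'll grasp orange.

Emit:
send_rows(
  hand=[0.1,0.1,0.1,0.1,0.1,0.1,0.1],
  translation=[
    [-8,-5,20],
    [-8,-5,60],
    [-8,-5,100],
    [-8,-5,130],
    [-8,-5,148],
    [-8,-5,154],
    [-8,-5,154],
  ],
  roll=[0,0,0,0,0,0,0],
)

```text
clock: 17.95
eef_pos: [0.5655, -0.163, 0.2151]
orientation: [-0.001, 1.0, -0.0, -0.001]
wrist_force: [0.3, 0.0, 0.6]
grip_width: 0.9
```

Emit:
send_rows(
  hand=[0.3,0.45,0.5,0.55,0.6,1,1,1],
  translation=[
    [0,0,0],
    [0,0,0],
    [0,0,0],
    [0,0,0],
    [0,0,0],
    [0,0,0],
    [0,0,0],
    [0,0,0],
  ],
  roll=[0,0,0,0,0,0,0,0],
)

```text
clock: 18.75
eef_pos: [0.5652, -0.1653, 0.2165]
orientation: [-0.0, 1.0, -0.001, 0.0]
wrist_force: [-1.1, -10.6, 3.9]
grip_width: 0.454
```

Emit:
send_rows(
  hand=[1,1,1,1,1,1,1,1],
  translation=[
    [0,0,-10],
    [0,0,-30],
    [0,0,-60],
    [0,0,-100],
    [0,0,-140],
    [0,0,-180],
    [0,0,-210],
    [0,0,-220],
  ],
  roll=[0,0,0,0,0,0,0,0],
)

```text
clock: 19.55
eef_pos: [0.5652, -0.1641, 0.4396]
orientation: [-0.0, 1.0, -0.0, 0.003]
wrist_force: [-0.1, -0.1, -1.5]
grip_width: 0.459
```

```bash
cat >> h.py <<'E'
YAW=np.radians(10.3); AX=np.array([.607,.247])
def cab(x,y,z):
    c,s=np.cos(YAW),np.sin(YAW); return np.r_[AX+[c*x-s*y,s*x+c*y],z]
E
python3 - <<'E'
from h import *
info(); spots(["carton_1"],["scene"])
print(rel(cab(-.038,-.036,.27)),cab(-.038,-.036,.27))
E
```

```text
t 19.55 g [ 0.5661 -0.1642  0.2803] yang 90.0 tilt [ 0.006 -0.001 -1.   ] F [-0.1 -0.1 -1.5] w 0.459
scene carton_1 [(array([ 0.479, -0.166,  0.01 ]), 0.86), (array([ 0.565, -0.161,  0.23 ]), 0.73), (array([ 0.515, -0.168,  0.006]), 0.73), (array([ 0.44 , -0.164,  0.008]), 0.61), (array([ 0.595, -0.048, -0.002]), 0.6), (array([ 0.249, -0.241, -0.001]), 0.59), (array([ 0.333, -0.212,  0.004]), 0.54), (array([ 0.346, -0.35 , -0.   ]), 0.48)]
[-10.8 368.7   7.8] [0.57604925 0.20478565 0.27      ]
```

Emit:
send_rows(
  hand=[1,1,1,1,1,1,1,1],
  translation=[
    [-1,40,0],
    [-3,88,0],
    [-4,136,0],
    [-6,184,0],
    [-8,232,0],
    [-10,280,0],
    [-11,328,0],
    [-11,369,0],
  ],
  roll=[-0.03,-0.06,-0.09,-0.12,-0.15,-0.18,-0.18,-0.18],
)

```text
clock: 20.45
eef_pos: [0.5751, 0.2075, 0.433]
orientation: [-0.09, 0.996, -0.001, -0.002]
wrist_force: [0.4, 0.0, -0.7]
grip_width: 0.457
```

```bash
python3 - <<'E'
from h import *
arm.get_image("wrist"); info(); shot("scene","s5.png",crop=(200,100,512,384),scale=2)
spots(["carton_1"],["scene"])
print(rel(cab(-.038,-.036,.059)))
E
```

```text
t 20.5 g [0.5751 0.2119 0.2732] yang 100.5 tilt [-0.003 -0.    -1.   ] F [1.4 3.7 0.1] w 0.454
scene carton_1 [(array([ 0.332, -0.212,  0.002]), 0.9), (array([ 0.247, -0.245, -0.003]), 0.89), (array([ 0.593, -0.047,  0.001]), 0.84), (array([0.572, 0.21 , 0.222]), 0.8), (array([ 0.515, -0.168,  0.005]), 0.79), (array([ 0.479, -0.168,  0.008]), 0.64), (array([ 0.348, -0.35 ,  0.001]), 0.64)]
[ -1.8  -1.  214.7]
```

View pics/s5.png

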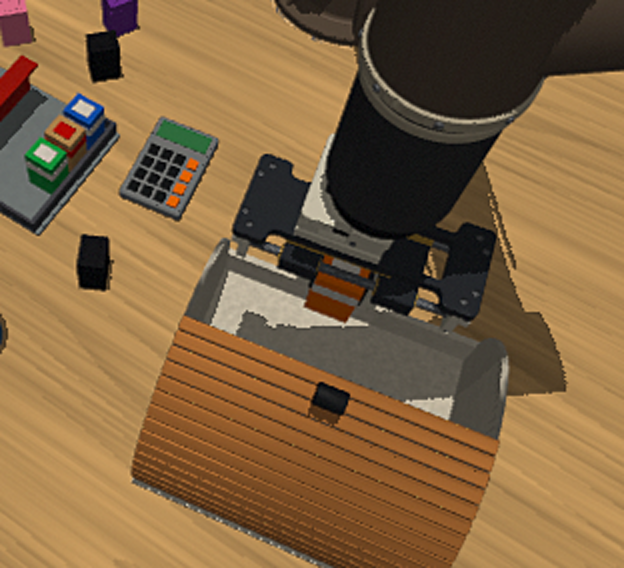

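Emit:
send_rows(
  hand=[1,1,1,1,1],
  translation=[
    [0,0,0],
    [0,0,25],
    [0,0,50],
    [0,0,60],
    [0,0,60],
  ],
  roll=[0,0,0,0,0],
)

```text
clock: 21.15
eef_pos: [0.5755, 0.2039, 0.374]
orientation: [-0.089, 0.996, -0.001, -0.001]
wrist_force: [-0.2, 0.8, 0.3]
grip_width: 0.456
```

```bash
python3 - <<'E'
from h import *
info(); print(rel(cab(-.038,-.036,.059)))
E
```

```text
t 21.15 g [0.5751 0.2036 0.2147] yang 100.3 tilt [-0.003 -0.002 -1.   ] F [-0.2  0.8  0.3] w 0.456
[ -1.6   1.2 155.7]
```

Emit:
send_rows(
  hand=[1,1,1,1,1,1,1,1],
  translation=[
    [0,1,30],
    [0,1,65],
    [0,1,100],
    [0,1,125],
    [0,1,140],
    [0,1,150],
    [0,1,155],
    [0,1,155],
  ],
  roll=[0,0,0,0,0,0,0,0],
)

```text
clock: 21.95
eef_pos: [0.5759, 0.2061, 0.2209]
orientation: [-0.09, 0.996, 0.0, 0.0]
wrist_force: [0.3, -0.1, -0.9]
grip_width: 0.46
```

```bash
python3 - <<'E'
from h import *
info(); spots(["carton_1"],["scene"])
E
```

```text
t 21.95 g [0.576  0.2061 0.0616] yang 100.3 tilt [ 0.  0. -1.] F [ 0.3 -0.1 -0.9] w 0.46
scene carton_1 [(array([ 0.596, -0.047, -0.   ]), 0.95), (array([ 0.334, -0.21 , -0.   ]), 0.85), (array([ 0.44 , -0.164,  0.012]), 0.66), (array([ 0.478, -0.169,  0.009]), 0.58), (array([ 0.25 , -0.245, -0.002]), 0.57), (array([ 0.517, -0.171,  0.007]), 0.55), (array([0.574, 0.207, 0.011]), 0.36)]
```

Emit:
send_rows(
  hand=[1,1,0.38,0.38,0.38,0.38,0.38,0.38],
  translation=[
    [0,0,3],
    [0,0,4],
    [0,0,4],
    [0,0,4],
    [0,0,4],
    [0,0,-20],
    [0,0,-60],
    [0,0,-100],
  ],
  roll=[0,0,0,0,0,0,0,0],
)

```text
clock: 22.85
eef_pos: [0.5754, 0.206, 0.3212]
orientation: [-0.09, 0.996, -0.0, -0.001]
wrist_force: [0.9, 1.1, -0.4]
grip_width: 0.623
```

Emit:
send_rows(
  hand=[0.3,0.3,0.3,0.3,0.3,0.3,0.3,0.3],
  translation=[
    [0,0,-40],
    [0,0,-80],
    [10,-35,-110],
    [28,-80,-112],
    [46,-130,-112],
    [62,-178,-112],
    [79,-226,-100],
    [96,-274,-85],
  ],
  roll=[0,0,0.03,0.06,0.09,0.12,0.15,0.18],
)

```text
clock: 23.65
eef_pos: [0.531, -0.0739, 0.4089]
orientation: [0.0, 1.0, 0.0, 0.001]
wrist_force: [1.5, -0.3, -0.8]
grip_width: 0.702
```

```bash
python3 - <<'E'
from h import *
info(); spots(["carton_1"],["top","scene"])
print(rel([.518,-.164,.056]))
E
```

```text
t 23.65 g [ 0.5315 -0.0738  0.2496] yang 90.0 tilt [ 0.003  0.    -1.   ] F [ 1.5 -0.3 -0.8] w 0.702
top carton_1 [(array([ 0.479, -0.166,  0.012]), 0.67), (array([ 0.348, -0.354,  0.002]), 0.62), (array([ 0.327, -0.211, -0.001]), 0.54), (array([ 0.256, -0.234,  0.002]), 0.53), (array([ 0.435, -0.165,  0.011]), 0.52), (array([ 0.519, -0.165,  0.009]), 0.52)]
scene carton_1 [(array([ 0.592, -0.049, -0.002]), 0.98), (array([ 0.516, -0.169,  0.003]), 0.8), (array([ 0.439, -0.169,  0.01 ]), 0.77), (array([ 0.48 , -0.167,  0.01 ]), 0.62), (array([0.574, 0.207, 0.008]), 0.55), (array([ 0.249, -0.243, -0.001]), 0.46)]
[ 13.1 -90.7 192.7]
```

Emit:
send_rows(
  hand=[0.2,0.2,0.2,0.2,0.2,0.2,0.2,0.2],
  translation=[
    [6,-40,10],
    [13,-80,30],
    [13,-91,65],
    [13,-91,100],
    [13,-91,140],
    [13,-91,175],
    [13,-91,190],
    [13,-91,193],
  ],
  roll=[0,0,0,0,0,0,0,0],
)

```text
clock: 24.65
eef_pos: [0.5188, -0.1619, 0.2131]
orientation: [-0.001, 1.0, -0.0, -0.002]
wrist_force: [0.3, 0.3, 0.1]
grip_width: 0.8
```

```bash
python3 - <<'E'
from h import *
info(); spots(["carton_1","bar_knob"],["scene"])
E
```

```text
t 24.65 g [ 0.5183 -0.1619  0.0538] yang 90.1 tilt [-0.003 -0.    -1.   ] F [0.3 0.3 0.1] w 0.8
scene carton_1 [(array([ 0.594, -0.047, -0.001]), 0.86), (array([ 0.334, -0.211,  0.002]), 0.84), (array([ 0.514, -0.168,  0.004]), 0.77), (array([ 0.439, -0.168,  0.012]), 0.76), (array([0.574, 0.206, 0.005]), 0.73), (array([ 0.48 , -0.17 ,  0.006]), 0.66)]
scene bar_knob [(array([ 0.497, -0.276,  0.108]), 0.61)]
```

Emit:
send_rows(
  hand=[0.4,0.5,0.55,0.6,1,1,1,1],
  translation=[
    [0,-2,0],
    [0,-2,0],
    [0,-3,0],
    [0,-3,0],
    [0,-3,0],
    [0,-3,0],
    [0,-3,-15],
    [0,-3,-40],
  ],
  roll=[0,0,0,0,0,0,0,0],
)

```text
clock: 25.6
eef_pos: [0.5179, -0.1661, 0.2537]
orientation: [-0.0, 1.0, 0.0, -0.002]
wrist_force: [-0.1, -0.0, -0.9]
grip_width: 0.458
```

Emit:
send_rows(
  hand=[1,1,1,1,1,1,1,1],
  translation=[
    [0,0,-40],
    [0,0,-80],
    [0,0,-120],
    [0,0,-160],
    [-4,40,-185],
    [-9,85,-190],
    [-14,132,-190],
    [-19,180,-190],
  ],
  roll=[0,0,0,0,-0.03,-0.06,-0.09,-0.12],
)

```text
clock: 26.4
eef_pos: [0.5373, 0.0154, 0.4453]
orientation: [-0.06, 0.998, 0.0, 0.0]
wrist_force: [0.8, 0.5, -0.6]
grip_width: 0.455
```

```bash
python3 - <<'E'
from h import *
info(); spots(["carton_1"],["scene"]); print(rel(cab(-.038,.036,.21)))
E
```

```text
t 26.4 g [0.5374 0.0154 0.286 ] yang 96.9 tilt [ 0.001  0.001 -1.   ] F [ 0.8  0.5 -0.6] w 0.455
scene carton_1 [(array([0.535, 0.013, 0.232]), 0.97), (array([ 0.478, -0.168,  0.008]), 0.67), (array([ 0.495, -0.279,  0.108]), 0.62), (array([ 0.439, -0.171,  0.01 ]), 0.61), (array([0.574, 0.206, 0.005]), 0.55), (array([ 0.25 , -0.242, -0.003]), 0.4)]
[-57.3 251.9  75.6]
```

Emit:
send_rows(
  hand=[1,1,1,1,1,1,1,1],
  translation=[
    [-10,44,0],
    [-20,90,0],
    [-31,136,0],
    [-42,184,0],
    [-53,232,0],
    [-57,252,0],
    [-57,252,35],
    [-57,252,75],
  ],
  roll=[-0.03,-0.06,-0.06,-0.06,-0.06,-0.06,-0.06,-0.06],
)

```text
clock: 27.3
eef_pos: [0.5641, 0.2717, 0.37]
orientation: [-0.091, 0.996, 0.001, 0.001]
wrist_force: [-0.0, 0.0, -1.6]
grip_width: 0.456
```

Emit:
send_rows(
  hand=[1,1],
  translation=[
    [0,0,0],
    [0,0,0],
  ],
  roll=[0,0],
)

```text
clock: 27.5
eef_pos: [0.5643, 0.2705, 0.3703]
orientation: [-0.09, 0.996, -0.001, -0.0]
wrist_force: [0.8, 0.8, 0.8]
grip_width: 0.456
```

```bash
python3 - <<'E'
from h import *
info(); print(rel(cab(-.038,.036,.058)))
E
```

```text
t 27.5 g [0.5641 0.2702 0.211 ] yang 100.3 tilt [-0.001 -0.002 -1.   ] F [0.8 0.8 0.8] w 0.456
[ -0.2   5.7 153. ]
```

Emit:
send_rows(
  hand=[1,1,1,1,1,1,1,1],
  translation=[
    [0,5,25],
    [0,5,60],
    [0,5,95],
    [0,5,120],
    [0,5,138],
    [0,5,148],
    [0,5,154],
    [0,5,156],
  ],
  roll=[0,0,0,0,0,0,0,0],
)

```text
clock: 28.3
eef_pos: [0.5637, 0.2761, 0.2154]
orientation: [-0.09, 0.996, 0.0, 0.001]
wrist_force: [-5.0, -1.4, 15.5]
grip_width: 0.456
```

```bash
python3 - <<'E'
from h import *
info(); spots(["carton_1"],["scene"])
E
```

```text
t 28.3 g [0.564  0.2763 0.0561] yang 100.4 tilt [ 0.002  0.001 -1.   ] F [-5.  -1.4 15.5] w 0.456
scene carton_1 [(array([ 0.332, -0.212,  0.003]), 0.92), (array([ 0.439, -0.168,  0.012]), 0.87), (array([ 0.592, -0.047, -0.002]), 0.82), (array([ 0.345, -0.35 , -0.001]), 0.77), (array([ 0.48 , -0.168,  0.006]), 0.72), (array([ 0.252, -0.243, -0.003]), 0.6), (array([0.56 , 0.276, 0.004]), 0.48)]
```

Emit:
send_rows(
  hand=[0.38,0.38,0.38,0.38,0.38,0.38,0.38,0.38],
  translation=[
    [0,0,-1],
    [0,0,-1],
    [0,0,-1],
    [0,0,-15],
    [0,0,-50],
    [0,0,-90],
    [0,0,-135],
    [0,0,-180],
  ],
  roll=[0,0,0,0,0,0,0,0],
)

```text
clock: 29.2
eef_pos: [0.5627, 0.2755, 0.397]
orientation: [-0.09, 0.996, 0.0, 0.0]
wrist_force: [1.2, 0.6, -0.6]
grip_width: 0.616
```

Emit:
send_rows(
  hand=[0.2,0.2,0.2,0.2,0.2,0.2,0.2,0.2],
  translation=[
    [14,-36,-20],
    [32,-82,-30],
    [50,-128,-30],
    [68,-174,-30],
    [86,-220,-30],
    [104,-266,-20],
    [122,-312,-5],
    [140,-358,15],
  ],
  roll=[0.02,0.04,0.06,0.09,0.12,0.15,0.18,0.18],
)

```text
clock: 30.0
eef_pos: [0.4897, -0.0985, 0.3827]
orientation: [-0.0, 1.0, 0.0, 0.002]
wrist_force: [1.4, 0.1, 0.3]
grip_width: 0.8
```

```bash
python3 - <<'E'
from h import *
info(); spots(["carton_1"],["top","scene"])
print(rel([.4785,-.164,.056]))
E
```

```text
t 30.0 g [ 0.4903 -0.0984  0.2234] yang 90.0 tilt [ 0.004  0.    -1.   ] F [1.4 0.1 0.3] w 0.8
top carton_1 [(array([ 0.257, -0.238, -0.   ]), 0.86), (array([ 0.347, -0.355,  0.002]), 0.85), (array([ 0.328, -0.209, -0.001]), 0.58), (array([ 0.419, -0.05 , -0.003]), 0.58), (array([ 0.482, -0.166,  0.013]), 0.5), (array([ 0.436, -0.167,  0.01 ]), 0.48)]
scene carton_1 [(array([ 0.591, -0.046,  0.   ]), 0.92), (array([ 0.437, -0.17 ,  0.013]), 0.84), (array([0.578, 0.208, 0.01 ]), 0.76), (array([ 0.481, -0.169,  0.008]), 0.72), (array([ 0.331, -0.213,  0.   ]), 0.57), (array([ 0.248, -0.244, -0.004]), 0.55), (array([0.56 , 0.277, 0.003]), 0.48), (array([ 0.345, -0.351,  0.003]), 0.46)]
[ 11.6 -66.2 166.4]
```

Orange and green are standing inside. The brown one next.

Emit:
send_rows(
  hand=[0.2,0.2,0.2,0.2,0.2,0.2,0.2,0.2],
  translation=[
    [5,-35,5],
    [11,-66,20],
    [11,-67,60],
    [11,-67,100],
    [11,-67,135],
    [11,-67,158],
    [11,-67,166],
    [11,-67,166],
  ],
  roll=[0,0,0,0,0,0,0,0],
)

```text
clock: 31.0
eef_pos: [0.4802, -0.1628, 0.2149]
orientation: [-0.001, 1.0, -0.0, -0.001]
wrist_force: [0.7, -0.6, 1.1]
grip_width: 0.8
```

Emit:
send_rows(
  hand=[0.4,0.5,0.55,0.6,1,1,1,1],
  translation=[
    [0,-2,0],
    [0,-2,0],
    [0,-3,0],
    [0,-3,0],
    [0,-3,0],
    [0,-3,0],
    [0,-3,-15],
    [0,-3,-40],
  ],
  roll=[0,0,0,0,0,0,0,0],
)

```text
clock: 31.8
eef_pos: [0.4787, -0.1666, 0.254]
orientation: [0.0, 1.0, 0.0, -0.002]
wrist_force: [-0.4, -0.2, -0.6]
grip_width: 0.458
```

```bash
python3 - <<'E'
from h import *
info(); spots(["carton_1"],["scene"]); print(rel(cab(-.09,-.036,.28)))
E
```

```text
t 31.8 g [ 0.4781 -0.1666  0.0947] yang 90.0 tilt [-0.004  0.    -1.   ] F [-0.4 -0.2 -0.6] w 0.458
scene carton_1 [(array([ 0.595, -0.045,  0.   ]), 0.87), (array([ 0.331, -0.214,  0.005]), 0.86), (array([ 0.345, -0.349,  0.001]), 0.65), (array([0.561, 0.276, 0.004]), 0.6), (array([ 0.249, -0.242, -0.003]), 0.59), (array([ 0.438, -0.164,  0.01 ]), 0.58), (array([ 0.478, -0.168,  0.049]), 0.48), (array([0.575, 0.208, 0.006]), 0.45)]
[ -44.7  362.2 -181.6]
```

Emit:
send_rows(
  hand=[1,1,1,1,1,1,1,1],
  translation=[
    [0,0,-40],
    [0,0,-85],
    [0,10,-130],
    [-6,50,-165],
    [-12,95,-180],
    [-18,142,-182],
    [-24,190,-182],
    [-30,238,-182],
  ],
  roll=[0,0,0,-0.03,-0.06,-0.09,-0.12,-0.15],
)

```text
clock: 32.7
eef_pos: [0.509, 0.0732, 0.4368]
orientation: [-0.076, 0.997, 0.0, 0.0]
wrist_force: [1.4, -0.6, -1.1]
grip_width: 0.453
```

```bash
python3 - <<'E'
from h import *
info(); spots(["carton_1"],["scene"]); print(rel(cab(-.09,-.036,.21)))
E
```

```text
t 32.7 g [0.509  0.0733 0.2775] yang 98.7 tilt [ 0.     0.001 -1.   ] F [ 1.4 -0.6 -1.1] w 0.453
scene carton_1 [(array([ 0.595, -0.047, -0.002]), 0.84), (array([ 0.437, -0.166,  0.01 ]), 0.72), (array([0.562, 0.273, 0.006]), 0.72), (array([ 0.25 , -0.238, -0.001]), 0.72), (array([0.575, 0.208, 0.008]), 0.68), (array([0.506, 0.072, 0.229]), 0.67), (array([0.649, 0.252, 0.215]), 0.67), (array([ 0.348, -0.352, -0.001]), 0.66)]
[-33.5 115.7  66.9]
```

Emit:
send_rows(
  hand=[1,1,1,1,1,1,1],
  translation=[
    [-12,42,0],
    [-25,85,0],
    [-33,117,0],
    [-33,119,25],
    [-33,119,55],
    [-33,119,67],
    [-33,119,67],
  ],
  roll=[-0.03,-0.03,-0.03,-0.03,-0.03,-0.03,-0.03],
)

```text
clock: 33.5
eef_pos: [0.5238, 0.1933, 0.3679]
orientation: [-0.09, 0.996, -0.001, -0.002]
wrist_force: [0.5, 0.2, -0.5]
grip_width: 0.454
```

```bash
python3 - <<'E'
from h import *
info(); print(rel(cab(-.09,-.036,.057)))
E
```

```text
t 33.5 g [0.5232 0.1929 0.2086] yang 100.3 tilt [-0.004 -0.003 -1.   ] F [ 0.5  0.2 -0.5] w 0.454
[ -2.7   2.5 151.6]
```

Emit:
send_rows(
  hand=[1,1,1,1,1,1,1,1],
  translation=[
    [-1,2,25],
    [-2,2,60],
    [-2,2,95],
    [-2,2,120],
    [-2,2,138],
    [-2,2,148],
    [-2,2,153],
    [-2,2,154],
  ],
  roll=[0,0,0,0,0,0,0,0],
)

```text
clock: 34.3
eef_pos: [0.5263, 0.1964, 0.2166]
orientation: [-0.09, 0.996, 0.0, 0.0]
wrist_force: [-0.3, 0.2, -0.8]
grip_width: 0.453
```

```bash
python3 - <<'E'
from h import *
info(); spots(["carton_1"],["scene"])
E
```

```text
t 34.3 g [0.5264 0.1965 0.0573] yang 100.3 tilt [ 0.001  0.    -1.   ] F [-0.3  0.2 -0.8] w 0.453
scene carton_1 [(array([ 0.332, -0.214,  0.001]), 0.92), (array([ 0.592, -0.048,  0.   ]), 0.92), (array([ 0.345, -0.352,  0.003]), 0.87), (array([0.561, 0.275, 0.   ]), 0.68), (array([0.575, 0.205, 0.005]), 0.6), (array([ 0.44 , -0.166,  0.013]), 0.59), (array([ 0.25 , -0.243, -0.002]), 0.57), (array([0.527, 0.198, 0.011]), 0.55)]
```

Emit:
send_rows(
  hand=[1,0.38,0.38,0.38,0.38,0.38,0.38,0.38],
  translation=[
    [0,0,2],
    [0,0,2],
    [0,0,2],
    [0,0,2],
    [0,0,-30],
    [0,0,-75],
    [0,0,-120],
    [0,0,-165],
  ],
  roll=[0,0,0,0,0,0,0,0],
)

```text
clock: 35.2
eef_pos: [0.5256, 0.1961, 0.3828]
orientation: [-0.09, 0.996, -0.0, -0.0]
wrist_force: [1.5, 1.1, 0.1]
grip_width: 0.619
```

Emit:
send_rows(
  hand=[0.2,0.2,0.2,0.2,0.2,0.2,0.2,0.2],
  translation=[
    [15,-34,-20],
    [33,-76,-30],
    [51,-118,-30],
    [70,-160,-30],
    [88,-202,-30],
    [106,-244,-25],
    [124,-286,-15],
    [138,-315,5],
  ],
  roll=[0.02,0.04,0.06,0.09,0.12,0.15,0.18,0.18],
)

```text
clock: 36.0
eef_pos: [0.446, -0.1405, 0.3771]
orientation: [0.0, 1.0, -0.0, 0.002]
wrist_force: [1.1, -0.6, -0.3]
grip_width: 0.803
```

```bash
python3 - <<'E'
from h import *
info(); spots(["carton_1"],["top","scene"])
print(rel([.4375,-.165,.056]))
E
```

```text
t 36.0 g [ 0.4466 -0.1405  0.2178] yang 89.9 tilt [ 0.003 -0.    -1.   ] F [ 1.1 -0.6 -0.3] w 0.803
top carton_1 [(array([ 0.254, -0.239,  0.002]), 0.74), (array([ 0.35 , -0.356, -0.   ]), 0.69), (array([ 0.593, -0.049,  0.   ]), 0.66), (array([0.575, 0.208, 0.013]), 0.63), (array([ 0.328, -0.21 ,  0.   ]), 0.52), (array([0.564, 0.28 , 0.005]), 0.5)]
scene carton_1 [(array([0.526, 0.198, 0.008]), 0.95), (array([ 0.592, -0.045,  0.   ]), 0.9), (array([ 0.439, -0.169,  0.01 ]), 0.84), (array([ 0.334, -0.214,  0.002]), 0.66), (array([0.576, 0.207, 0.008]), 0.62), (array([ 0.25 , -0.242, -0.002]), 0.62), (array([ 0.344, -0.349, -0.   ]), 0.6), (array([0.562, 0.277, 0.   ]), 0.47)]
[  8.7 -25.9 160.6]
```

Brown is inside and standing. The blue one is last.

Emit:
send_rows(
  hand=[0.2,0.2,0.2,0.2,0.2,0.2,0.2,0.2],
  translation=[
    [5,-15,0],
    [8,-26,15],
    [8,-26,55],
    [8,-26,95],
    [8,-26,130],
    [8,-26,153],
    [8,-26,161],
    [8,-26,161],
  ],
  roll=[0,0,0,0,0,0,0,0],
)

```text
clock: 37.0
eef_pos: [0.4392, -0.1636, 0.2147]
orientation: [-0.001, 1.0, -0.0, -0.001]
wrist_force: [0.4, 0.2, -0.4]
grip_width: 0.798
```

Emit:
send_rows(
  hand=[0.4,0.5,0.55,0.6,1,1,1,1],
  translation=[
    [0,-2,0],
    [0,-2,0],
    [0,-3,0],
    [0,-3,0],
    [0,-3,0],
    [0,-3,0],
    [0,-3,-15],
    [0,-3,-40],
  ],
  roll=[0,0,0,0,0,0,0,0],
)

```text
clock: 37.8
eef_pos: [0.4379, -0.1674, 0.2542]
orientation: [-0.0, 1.0, 0.0, -0.002]
wrist_force: [0.6, -0.5, -0.7]
grip_width: 0.454
```

```bash
python3 - <<'E'
from h import *
info(); spots(["carton_1"],["scene"]); print(rel(cab(-.09,.036,.28)))
E
```

```text
t 37.8 g [ 0.4373 -0.1673  0.0949] yang 90.0 tilt [-0.004  0.    -1.   ] F [ 0.6 -0.5 -0.7] w 0.454
scene carton_1 [(array([0.562, 0.276, 0.006]), 0.72), (array([0.574, 0.206, 0.009]), 0.68), (array([0.526, 0.197, 0.009]), 0.63), (array([ 0.25 , -0.242, -0.002]), 0.62), (array([ 0.345, -0.351,  0.003]), 0.6), (array([ 0.438, -0.17 ,  0.048]), 0.58), (array([ 0.332, -0.211,  0.004]), 0.56), (array([ 0.593, -0.049, -0.001]), 0.56)]
[ -72.9  433.7 -181.6]
```

Emit:
send_rows(
  hand=[1,1,1,1,1,1,1,1],
  translation=[
    [0,0,-40],
    [0,0,-85],
    [-2,10,-130],
    [-9,50,-165],
    [-16,95,-180],
    [-24,142,-182],
    [-32,190,-182],
    [-40,238,-182],
  ],
  roll=[0,0,0,-0.03,-0.06,-0.09,-0.12,-0.15],
)

```text
clock: 38.7
eef_pos: [0.4781, 0.0725, 0.437]
orientation: [-0.076, 0.997, 0.0, 0.0]
wrist_force: [1.1, -1.6, 0.0]
grip_width: 0.452
```

```bash
python3 - <<'E'
from h import *
info(); spots(["carton_1"],["scene"]); print(rel(cab(-.09,.036,.21)))
E
```

```text
t 38.7 g [0.4782 0.0726 0.2777] yang 98.7 tilt [ 0.001  0.001 -1.   ] F [ 1.1 -1.6  0. ] w 0.452
scene carton_1 [(array([0.478, 0.073, 0.234]), 0.94), (array([ 0.347, -0.352,  0.002]), 0.77), (array([ 0.249, -0.241, -0.003]), 0.72), (array([0.526, 0.196, 0.01 ]), 0.7), (array([ 0.334, -0.212,  0.004]), 0.7), (array([ 0.594, -0.047,  0.001]), 0.63), (array([0.573, 0.206, 0.008]), 0.6), (array([0.559, 0.274, 0.003]), 0.49)]
[-62.1 183.7  67. ]
```

Emit:
send_rows(
  hand=[1,1,1,1,1,1,1,1],
  translation=[
    [-14,42,0],
    [-29,86,0],
    [-44,130,0],
    [-58,172,0],
    [-62,187,20],
    [-62,187,55],
    [-62,187,67],
    [-62,187,67],
  ],
  roll=[-0.03,-0.03,-0.03,-0.03,-0.03,-0.03,-0.03,-0.03],
)

```text
clock: 39.6
eef_pos: [0.5114, 0.264, 0.3678]
orientation: [-0.09, 0.996, -0.001, -0.002]
wrist_force: [0.0, -0.0, -0.0]
grip_width: 0.457
```

```bash
python3 - <<'E'
from h import *
info(); print(rel(cab(-.09,.036,.057)))
E
```

```text
t 39.6 g [0.5108 0.2635 0.2085] yang 100.3 tilt [-0.003 -0.003 -1.   ] F [ 0. -0. -0.] w 0.457
[ -2.3   3.  151.5]
```

Emit:
send_rows(
  hand=[1,1,1,1,1,1,1,1],
  translation=[
    [-1,2,25],
    [-2,2,60],
    [-2,2,95],
    [-2,2,120],
    [-2,2,138],
    [-2,2,148],
    [-2,2,153],
    [-2,2,155],
  ],
  roll=[0,0,0,0,0,0,0,0],
)

```text
clock: 40.4
eef_pos: [0.5139, 0.2672, 0.2158]
orientation: [-0.09, 0.996, 0.0, 0.001]
wrist_force: [0.1, 0.1, 0.7]
grip_width: 0.454
```

```bash
python3 - <<'E'
from h import *
info(); spots(["carton_1"],["scene"])
E
```

```text
t 40.4 g [0.5141 0.2674 0.0565] yang 100.3 tilt [ 0.001  0.001 -1.   ] F [0.1 0.1 0.7] w 0.454
scene carton_1 [(array([ 0.333, -0.211,  0.004]), 0.93), (array([0.529, 0.197, 0.005]), 0.71), (array([ 0.25 , -0.245, -0.005]), 0.66), (array([ 0.494, -0.277,  0.108]), 0.63), (array([0.514, 0.27 , 0.012]), 0.61), (array([0.573, 0.207, 0.009]), 0.6), (array([ 0.345, -0.35 ,  0.002]), 0.55), (array([0.56 , 0.277, 0.004]), 0.45)]
```

Emit:
send_rows(
  hand=[1,0.38,0.38,0.38,0.38,0.38,0.38,0.38],
  translation=[
    [0,0,2],
    [0,0,2],
    [0,0,2],
    [0,0,2],
    [0,0,-30],
    [0,0,-75],
    [0,0,-120],
    [0,0,-165],
  ],
  roll=[0,0,0,0,0,0,0,0],
)

```text
clock: 41.3
eef_pos: [0.5132, 0.2669, 0.3818]
orientation: [-0.09, 0.996, -0.0, -0.0]
wrist_force: [0.5, 0.1, 0.3]
grip_width: 0.621
```

Emit:
send_rows(
  hand=[0.4,0.4,0.4,0.4,0.4,0.4,0.4,0.4],
  translation=[
    [8,-36,-20],
    [17,-80,-30],
    [26,-124,-30],
    [35,-168,-30],
    [45,-212,-30],
    [54,-256,-25],
    [64,-300,-15],
    [73,-345,0],
  ],
  roll=[-0.1,-0.22,-0.35,-0.48,-0.61,-0.74,-0.87,-1.0],
)

```text
clock: 42.1
eef_pos: [0.5032, -0.0862, 0.3809]
orientation: [-0.558, 0.83, -0.001, 0.001]
wrist_force: [1.9, -0.2, -1.1]
grip_width: 0.598
```

```bash
python3 - <<'E'
from h import *
info(); shot("scene","s6.png",crop=(150,100,512,384),scale=2); spots(["carton_1","bar_knob","pawl_tab"],["scene"])
print(rel([.498,-.277,.2]))
E
```

```text
t 42.1 g [ 0.5036 -0.0862  0.2216] yang 157.9 tilt [ 0.002  0.    -1.   ] F [ 1.9 -0.2 -1.1] w 0.598
scene carton_1 [(array([0.526, 0.197, 0.006]), 0.9), (array([0.515, 0.269, 0.011]), 0.84), (array([ 0.345, -0.351,  0.   ]), 0.79), (array([0.575, 0.206, 0.008]), 0.77), (array([ 0.594, -0.044, -0.002]), 0.76), (array([0.557, 0.276, 0.004]), 0.66)]
scene bar_knob [(array([ 0.494, -0.275,  0.106]), 0.91)]
scene pawl_tab [(array([ 0.501, -0.318,  0.091]), 0.58)]
[179.6 -68.7  21. ]
```

View pics/s6.png

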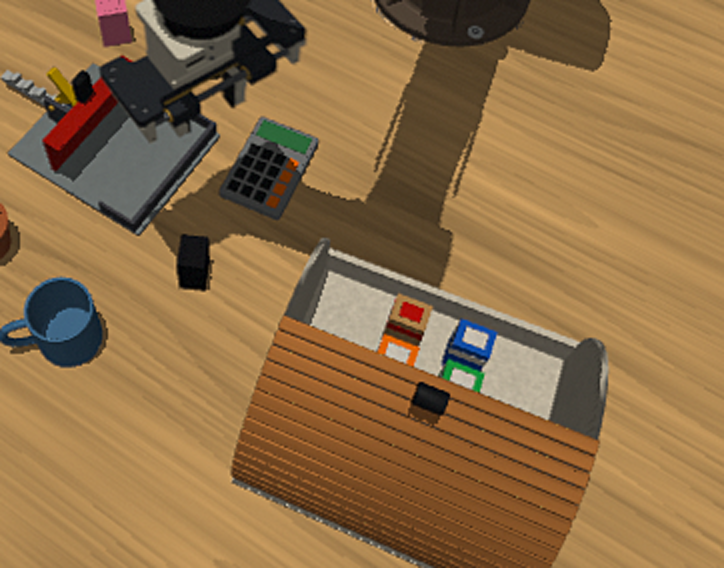

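All four cartons stand inside: brown (408,318), blue (472,343), orange (397,355) and green (463,380). The rack is empty. Next I'll close the jaw.

Emit:
send_rows(
  hand=[0.4,0.4,0.4,0.4,0.4,0.4,0.4],
  translation=[
    [40,-15,0],
    [85,-32,0],
    [130,-49,5],
    [170,-65,10],
    [180,-69,20],
    [180,-69,21],
    [180,-69,21],
  ],
  roll=[-0.1,-0.2,-0.3,-0.38,-0.38,-0.38,-0.38],
)

```text
clock: 43.05
eef_pos: [0.4989, -0.2762, 0.3591]
orientation: [-0.703, 0.712, 0.0, -0.0]
wrist_force: [-0.1, -0.4, -0.6]
grip_width: 0.598
```

```bash
python3 - <<'E'
from h import *
info(); print(rel([.498,-.2765,.108]))
E
```

```text
t 43.05 g [ 0.4988 -0.2761  0.1998] yang 179.3 tilt [-0.  0. -1.] F [-0.1 -0.4 -0.6] w 0.598
[ 0.4  0.8 91.8]
```

Emit:
send_rows(
  hand=[0.4,0.4,0.4,0.4,0.4],
  translation=[
    [0,1,30],
    [0,1,60],
    [0,1,85],
    [0,1,91],
    [0,1,91],
  ],
  roll=[-0.01,-0.01,-0.01,-0.01,-0.01],
)

```text
clock: 43.55
eef_pos: [0.498, -0.276, 0.2683]
orientation: [-0.707, 0.707, 0.0, -0.0]
wrist_force: [0.9, -0.2, 1.6]
grip_width: 0.6
```

Emit:
send_rows(
  hand=[1,1,1,1,1,1],
  translation=[
    [0,0,0],
    [0,0,0],
    [0,0,0],
    [0,0,0],
    [0,0,0],
    [0,0,0],
  ],
  roll=[0,0,0,0,0,0],
)

```text
clock: 44.15
eef_pos: [0.4977, -0.2773, 0.2689]
orientation: [-0.706, 0.708, -0.0, 0.0]
wrist_force: [-1.6, 1.5, 5.0]
grip_width: 0.272
```

Emit:
send_rows(
  hand=[1,1,1,1,1,1,1,1],
  translation=[
    [-8,0,0],
    [-20,0,0],
    [-34,0,0],
    [-48,0,0],
    [-62,0,0],
    [-74,0,0],
    [-81,0,0],
    [-83,0,0],
  ],
  roll=[0,0,0,0,0,0,0,0],
)

```text
clock: 44.95
eef_pos: [0.4984, -0.1955, 0.2689]
orientation: [-0.707, 0.707, -0.002, -0.001]
wrist_force: [4.4, -32.5, -3.2]
grip_width: 0.269
```

```bash
python3 - <<'E'
from h import *
info()
E
```

```text
t 44.95 g [ 0.4986 -0.1962  0.1096] yang 180.0 tilt [ 0.001 -0.005 -1.   ] F [  4.4 -32.5  -3.2] w 0.269
```

Emit:
send_rows(
  hand=[0.5,0.5,0.5,0.5,0.5,0.5,0.5,0.5],
  translation=[
    [1,0,0],
    [1,0,0],
    [1,0,0],
    [1,0,-30],
    [1,0,-70],
    [30,0,-80],
    [75,0,-80],
    [120,0,-80],
  ],
  roll=[0,0,0,0,0,0,0,0],
)

```text
clock: 45.75
eef_pos: [0.4976, -0.3146, 0.349]
orientation: [-0.707, 0.707, -0.0, 0.001]
wrist_force: [0.7, 0.4, 0.5]
grip_width: 0.501
```

```bash
python3 - <<'E'
from h import *
info(); spots(["bar_knob","pawl_tab","rack"],["scene","top"]); print(rel([.498,-.326,.094]))
E
```

```text
t 45.75 g [ 0.4978 -0.3146  0.1897] yang 180.0 tilt [ 0.002  0.    -1.   ] F [0.7 0.4 0.5] w 0.501
scene bar_knob []
scene pawl_tab [(array([ 0.501, -0.318,  0.092]), 0.52)]
scene rack [(array([ 0.497, -0.187,  0.001]), 0.65)]
top bar_knob []
top pawl_tab [(array([ 0.495, -0.321,  0.091]), 0.45)]
top rack [(array([0.51 , 0.269, 0.011]), 0.45)]
[12.9 -0.6 94.9]
```

Emit:
send_rows(
  hand=[0.5,0.5,0.5,0.5,0.5],
  translation=[
    [9,0,30],
    [9,0,65],
    [9,0,90],
    [9,0,96],
    [9,0,96],
  ],
  roll=[0,0,0,0,0],
)

```text
clock: 46.65
eef_pos: [0.4976, -0.3225, 0.2519]
orientation: [-0.707, 0.708, 0.001, -0.0]
wrist_force: [-0.5, 0.7, 0.7]
grip_width: 0.499
```

Emit:
send_rows(
  hand=[1,1,1,1,1,1,1],
  translation=[
    [0,0,0],
    [0,0,0],
    [0,0,0],
    [0,0,0],
    [0,0,0],
    [0,0,0],
    [0,0,0],
  ],
  roll=[0,0,0,0,0,0,0],
)

```text
clock: 47.35
eef_pos: [0.4974, -0.3233, 0.2529]
orientation: [-0.706, 0.708, -0.0, 0.0]
wrist_force: [-1.8, 1.4, 5.9]
grip_width: 0.16
```

```bash
python3 - <<'E'
from h import *
info()
for a in (.6,.5,.4,.3,.2,.1,0,-.1):
    c,s=np.cos(a-.7),np.sin(a-.7); p=np.array([1.1,46.]); print(a,np.round([c*p[0]-s*p[1]-p[0],s*p[0]+c*p[1]-p[1]],1))
E
```

```text
t 47.35 g [ 0.4975 -0.3233  0.0936] yang 179.9 tilt [ 0. -0. -1.] F [-1.8  1.4  5.9] w 0.16
0.6 [ 4.6 -0.3]
0.5 [ 9.1 -1.1]
0.4 [13.5 -2.4]
0.3 [17.8 -4.1]
0.2 [21.9 -6.2]
0.1 [25.8 -8.7]
0 [ 29.4 -11.5]
-0.1 [ 32.7 -14.7]
```

Emit:
send_rows(
  hand=[1,1,1,1,1,1,1,1],
  translation=[
    [-5,0,0],
    [-9,0,1],
    [-14,0,2],
    [-18,0,4],
    [-22,0,6],
    [-26,0,9],
    [-30,0,12],
    [-33,0,15],
  ],
  roll=[0,0,0,0,0,0,0,0],
)

```text
clock: 48.15
eef_pos: [0.4977, -0.2912, 0.2386]
orientation: [-0.706, 0.708, -0.001, -0.0]
wrist_force: [-6.4, -10.7, 21.1]
grip_width: 0.152
```

```bash
python3 - <<'E'
from h import *
info()
E
```

```text
t 48.15 g [ 0.4978 -0.2916  0.0793] yang 179.9 tilt [ 0.001 -0.002 -1.   ] F [ -6.4 -10.7  21.1] w 0.152
```

Emit:
send_rows(
  hand=[1,0.5,0.5,0.5,0.5,0.5,0.5,0.5],
  translation=[
    [1,0,-2],
    [1,0,-2],
    [1,0,-2],
    [1,0,-2],
    [1,0,-30],
    [1,0,-70],
    [-10,0,-115],
    [-30,0,-160],
  ],
  roll=[0,0,0,0,0,0,0,0],
)

```text
clock: 48.95
eef_pos: [0.4973, -0.2604, 0.3986]
orientation: [-0.706, 0.708, 0.0, -0.0]
wrist_force: [1.8, 0.5, 0.2]
grip_width: 0.496
```

Emit:
send_rows(
  hand=[0.3,0.3,0.3,0.3,0.3,0.3,0.3,0.3],
  translation=[
    [-40,-6,-10],
    [-85,-18,-20],
    [-130,-31,-30],
    [-175,-45,-40],
    [-220,-60,-45],
    [-265,-76,-45],
    [-310,-92,-45],
    [-355,-108,-45],
  ],
  roll=[0.1,0.23,0.36,0.49,0.62,0.75,0.88,1.01],
)

```text
clock: 49.75
eef_pos: [0.6065, 0.0966, 0.4425]
orientation: [-0.273, 0.962, 0.0, 0.0]
wrist_force: [1.4, -1.1, 1.1]
grip_width: 0.699
```

```bash
python3 - <<'E'
from h import *
info(); shot("scene","s7.png",crop=(130,80,330,230),scale=3.5); spots(["bar_knob","pawl_tab","rack","cover_knob"],["scene","top"]); print(rel([.653,.255,.29]))
E
```

```text
t 49.75 g [0.6065 0.0967 0.2832] yang 121.7 tilt [ 0.  0. -1.] F [ 1.4 -1.1  1.1] w 0.699
scene bar_knob [(array([ 0.494, -0.201,  0.109]), 0.95)]
scene pawl_tab []
scene rack [(array([ 0.5  , -0.187, -0.002]), 0.65)]
scene cover_knob [(array([0.647, 0.254, 0.216]), 0.81)]
top bar_knob [(array([ 0.501, -0.199,  0.107]), 0.67), (array([0.512, 0.27 , 0.008]), 0.35)]
top pawl_tab [(array([0.651, 0.252, 0.213]), 0.73), (array([ 0.498, -0.291,  0.082]), 0.5)]
top rack [(array([ 0.498, -0.188,  0.001]), 0.87)]
top cover_knob [(array([0.649, 0.25 , 0.214]), 0.87), (array([ 0.697, -0.284, -0.   ]), 0.24)]
[-125.1  112.3   -6.6]
```

View pics/s7.png

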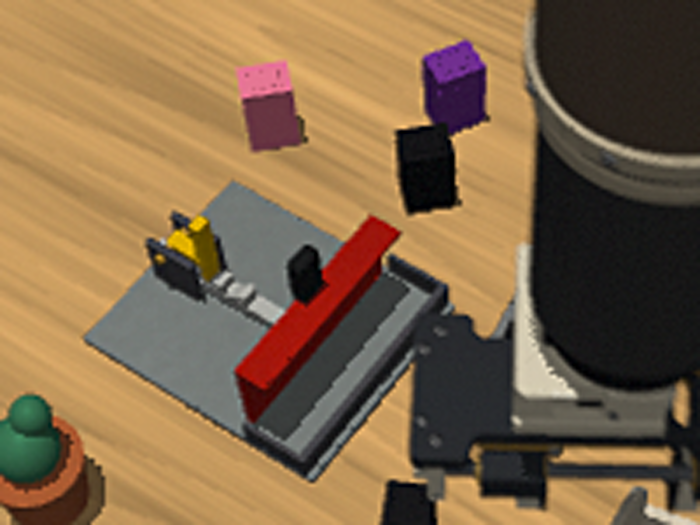

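The pawl is down in the teeth at (200,245) and the jaw is forward. I'll compare the jaw's position with the starting picture at sub-pixel level.

```bash
python3 - <<'E'
from h import *
for c in("top","scene"):
    a=cv2.imread(f"pics/{c}0.png"); d=shot(c,f"{c}8.png",scale=1.5); b=cv2.imread(f"pics/{c}8.png")
    for n,p in(("knob-jaw",[.498,-.196,.083]),):
        u,v=(proj(d,p)*1.5).astype(int)
        for im in(a,b):
            s=im[v-75:v+75,u-75:u+75].astype(int)
            m=(s[...,2]>110)&(s[...,1]<50)&(s[...,0]<50)
            y,x=np.nonzero(m); print(c,m.sum(),x.mean().round(2),y.mean().round(2),np.percentile(x,[2,98]),np.percentile(y,[2,98]))
    print("px/10mm",((proj(d,[.498,-.186,.083])-proj(d,[.498,-.196,.083]))*1.5).round(2))
E
```

```text
top 1197 69.12 76.89 [55.92 77.  ] [ 33. 119.]
top 1180 69.48 76.48 [63. 77.] [ 33. 119.]
px/10mm [-5.76  0.01]
scene 1285 79.59 81.56 [ 48. 108.] [ 48. 114.]
scene 1238 78.54 81.75 [ 48. 109.] [ 48. 114.]
px/10mm [4.95 2.79]
```

The jaw hasn't shifted from its clamped position (right edge at 77 px in both pictures). Now the cover.

Emit:
send_rows(
  hand=[0.3,0.3,0.3,0.3,0.3,0.3],
  translation=[
    [-30,27,-8],
    [-62,56,-8],
    [-94,84,-8],
    [-124,112,-8],
    [-124,112,-8],
    [-124,112,-8],
  ],
  roll=[0.1,0.2,0.3,0.373,0.373,0.373],
)

```text
clock: 51.0
eef_pos: [0.6523, 0.256, 0.4494]
orientation: [-0.093, 0.996, -0.0, -0.001]
wrist_force: [-0.7, -0.2, -0.0]
grip_width: 0.698
```

```bash
python3 - <<'E'
from h import *
info(); shot("wrist","w9.png",scale=1.2); spots(["cover_knob"],["wrist"]); print(rel([.653,.255,.217]))
E
```

```text
t 51.0 g [0.6521 0.2559 0.2901] yang 100.7 tilt [-0.001 -0.001 -1.   ] F [-0.7 -0.2 -0. ] w 0.698
wrist cover_knob [(array([0.653, 0.256, 0.214]), 0.56)]
[-1.   0.7 74.3]
```

View pics/w9.png

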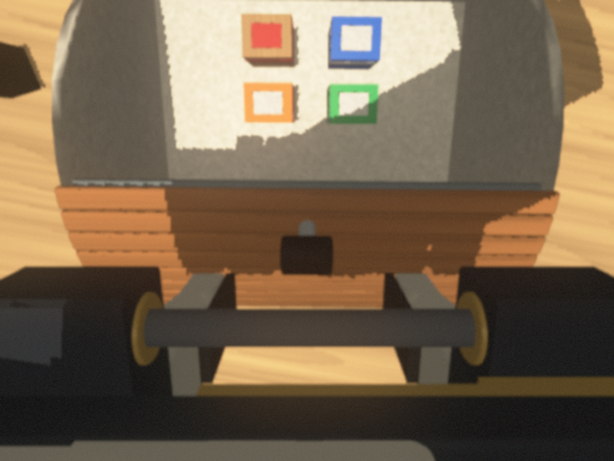

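The knob sits centrally between the fingers at (307,253), and all four cartons are inside. Gripping it and rolling the cover shut.

Emit:
send_rows(
  hand=[0.3,0.3,0.3,0.3,1,1,1,1],
  translation=[
    [-1,0,25],
    [-1,0,55],
    [-1,0,72],
    [-1,0,73],
    [-1,0,73],
    [-1,0,73],
    [-1,0,73],
    [-1,0,73],
  ],
  roll=[0,0,0,0,0,0,0,0],
)

```text
clock: 51.95
eef_pos: [0.6533, 0.2554, 0.3783]
orientation: [-0.093, 0.996, 0.0, 0.001]
wrist_force: [0.5, 0.2, 0.7]
grip_width: 0.397
```

Emit:
send_rows(
  hand=[1,1,1,1,1,1,1,1],
  translation=[
    [0,0,0],
    [6,0,-2],
    [19,0,-4],
    [32,0,-6],
    [45,0,-6],
    [59,0,-6],
    [72,0,-4],
    [85,0,-1],
  ],
  roll=[0,0,0,0,0,0,0,0],
)

```text
clock: 52.75
eef_pos: [0.5711, 0.2397, 0.3808]
orientation: [-0.093, 0.996, 0.0, 0.003]
wrist_force: [5.8, -1.8, 6.0]
grip_width: 0.314
```

```bash
python3 - <<'E'
from h import *
info(); s=st(); Q=R.from_quat(s["orientation"]); g=np.array(s["eef_pos"])+Q.apply([0,0,arm.tcp_to_grasp])
v=g[:2]-AX; c,n=np.cos(YAW),np.sin(YAW); x=v[0]*c+v[1]*n; print("cab x,y",x,-v[0]*n+v[1]*c,"r",np.hypot(x,g[2]-.05),"a",np.arctan2(g[2]-.05,-x)-.1745)
E
```

```text
t 52.75 g [0.5721 0.2399 0.2215] yang 100.6 tilt [ 0.007  0.002 -1.   ] F [ 5.8 -1.8  6. ] w 0.314
cab x,y -0.035566096367329006 -0.0007314731046313659 r 0.1751779129683063 a 1.1918465485750036
```

Emit:
send_rows(
  hand=[1,1,1,1,1,1,1,1],
  translation=[
    [16,0,4],
    [28,0,9],
    [40,0,14],
    [52,0,21],
    [63,0,28],
    [73,0,36],
    [83,0,45],
    [92,0,55],
  ],
  roll=[0,0,0,0,0,0,0,0],
)

```text
clock: 53.55
eef_pos: [0.479, 0.2229, 0.3253]
orientation: [-0.093, 0.996, 0.001, 0.001]
wrist_force: [-5.6, 0.7, 11.6]
grip_width: 0.314
```

```bash
python3 - <<'E'
from h import *
info(); print(rel(cab(-.1694,0,.08)))
E
```

```text
t 53.55 g [0.4795 0.2232 0.166 ] yang 100.7 tilt [ 0.003  0.002 -1.   ] F [-5.6  0.7 11.6] w 0.314
[39.9  0.7 85.9]
```

Emit:
send_rows(
  hand=[1,1,1,1,1,1,1,1],
  translation=[
    [9,0,11],
    [16,0,22],
    [23,0,34],
    [28,0,46],
    [33,0,59],
    [37,0,72],
    [39,0,85],
    [40,0,89],
  ],
  roll=[0,0,0,0,0,0,0,0],
)

```text
clock: 54.35
eef_pos: [0.4391, 0.2159, 0.234]
orientation: [-0.093, 0.996, 0.0, -0.0]
wrist_force: [-17.1, 0.2, 38.8]
grip_width: 0.315
```

```bash
python3 - <<'E'
from h import *
info()
E
```

```text
t 54.35 g [0.4389 0.216  0.0747] yang 100.6 tilt [-0.001  0.001 -1.   ] F [-17.1   0.2  38.8] w 0.315
```

Emit:
send_rows(
  hand=[1,0.4,0.4,0.4,0.4,0.4,0.4,0.4],
  translation=[
    [0,0,-3],
    [0,0,-3],
    [0,0,-3],
    [0,0,-3],
    [0,0,-30],
    [0,0,-75],
    [0,-10,-120],
    [0,-50,-150],
  ],
  roll=[0,0,0,0,0,0,0,0],
)

```text
clock: 55.15
eef_pos: [0.4498, 0.1675, 0.3877]
orientation: [-0.094, 0.996, 0.001, 0.002]
wrist_force: [1.9, -0.9, -0.2]
grip_width: 0.603
```

Emit:
send_rows(
  hand=[0.4,0.4,0.4,0.4,0.4,0.4],
  translation=[
    [0,-40,-10],
    [0,-80,-20],
    [0,-120,-20],
    [0,-160,-20],
    [0,-170,-20],
    [0,-170,-20],
  ],
  roll=[0,0,0,0,0,0],
)

```text
clock: 55.75
eef_pos: [0.4805, -0.0024, 0.4042]
orientation: [-0.091, 0.996, -0.0, -0.0]
wrist_force: [0.3, 0.8, -1.5]
grip_width: 0.6
```

```bash
python3 - <<'E'
from h import *
info(); shot("scene","s10.png",scale=1.5); spots(["cover_knob","bar_knob","pawl_tab","mug","cactus","calculator"],["scene"]); spots(["cover_knob","bar_knob","pawl_tab","carton_1"],["top"])
E
```

```text
t 55.75 g [ 0.4805 -0.0024  0.2449] yang 100.4 tilt [-0. -0. -1.] F [ 0.3  0.8 -1.5] w 0.6
scene cover_knob [(array([0.436, 0.216, 0.086]), 0.67), (array([ 0.74 , -0.124,  0.002]), 0.28)]
scene bar_knob [(array([ 0.497, -0.197,  0.108]), 0.6)]
scene pawl_tab [(array([0.607, 0.25 , 0.05 ]), 0.65), (array([ 0.501, -0.29 ,  0.078]), 0.64)]
scene mug [(array([ 0.743, -0.126,  0.001]), 0.79)]
scene cactus [(array([ 0.698, -0.285, -0.   ]), 0.93)]
scene calculator [(array([ 0.417, -0.047,  0.003]), 0.79), (array([0.605, 0.248, 0.049]), 0.64)]
top cover_knob []
top bar_knob [(array([ 0.494, -0.199,  0.108]), 0.78), (array([ 0.697, -0.281, -0.003]), 0.4)]
top pawl_tab [(array([ 0.497, -0.292,  0.078]), 0.53)]
top carton_1 [(array([ 0.328, -0.211,  0.002]), 0.84), (array([ 0.35 , -0.354,  0.003]), 0.66), (array([ 0.258, -0.237,  0.003]), 0.61), (array([ 0.59 , -0.048,  0.001]), 0.39)]
```

View pics/s10.png

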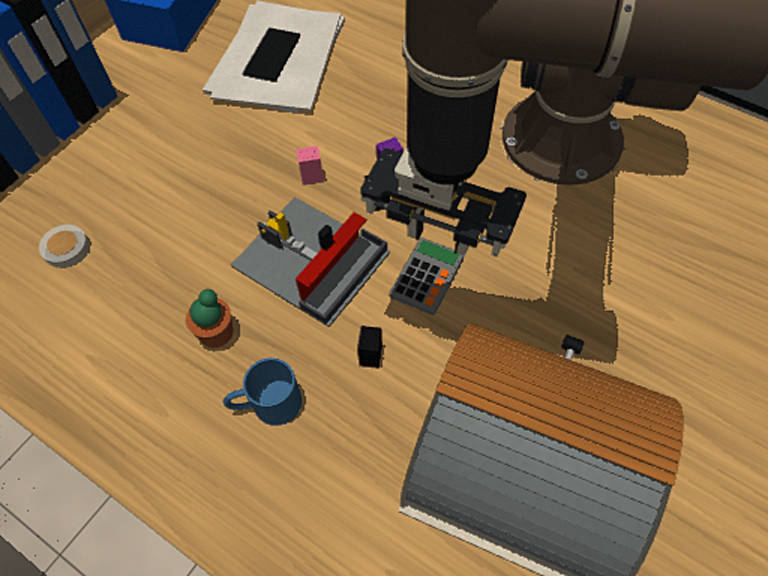

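The final picture matches the start: cover knob at (572,346), jaw home, pawl engaged, bystanders unmoved. I'll do one numeric comparison of cover and jaw, then hand in.

```bash
python3 - <<'E'
import cv2,numpy as np
a=cv2.imread("pics/scene0.png").astype(np.float32);b=cv2.imread("pics/s10.png").astype(np.float32)
for n,(x,y,w,h) in {"coverknob":(555,330,34,30),"coveredge":(440,390,240,85),"barknob":(312,222,24,28),"pawl":(268,208,26,30)}.items():
    print(n,cv2.phaseCorrelate(cv2.cvtColor(a[y:y+h,x:x+w],6),cv2.cvtColor(b[y:y+h,x:x+w],6),cv2.createHanningWindow((w,h),cv2.CV_32F)))
E
```

```text
coverknob ((0.024900822268360656, -0.3649469622797934), 1.01181368916123)
coveredge ((-2.525672056971203, 0.06847806501059495), 0.46352266788482666)
barknob ((0.05110964588314637, -0.06424637312785464), 1.0607752609584067)
pawl ((0.4558631168942, -0.09505675018157689), 1.0313036173950008)
```

```bash
python3 -c "
from station import arm; print(arm.sign_off())"
```

```text
the job is handed in; nothing more can be done
None
```

I put the cartons away in the order asked and handed the job in at about 56 s on the robot clock. No verdict is reported.

- **What I did:** I lifted the pawl to about 0.7 rad, drew the jaw back to its stop at 80 mm, and rolled the cover up to its stop. All four cartons (orange, green, brown, blue) went into the cabinet standing. Then I pushed the jaw home to its stop, dropped the pawl into the teeth, and rolled the cover shut.
- **Last checks:**
  - **Jaw, pawl and cover:** compared with the starting picture, the jaw knob, pawl and cover knob are each within about 0.5 pixel, under 1 mm.
  - **Cartons:** they were seen inside the cabinet just before the cover closed.
  - **Bystanders:** mug, cactus and calculator read within about 3 mm of where they started, inside the detector's error. All four look-alikes were left alone and read where they started.
- **Disagreements:**
  - **Cover edge:** comparing the cover's edge strip gave a weak match with a 2.5-pixel sideways shift. I put that down to the arm's shadow and the repeating slats, because the knob itself agreed.
  - **Jaw knob:** one detector reading put the jaw knob about 4 mm back; the red jaw's edge in the pictures and later readings did not confirm it.

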